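# Set the coating head's gap by the drag of a feeler

### The job

Set the gap of the coating stand with the long feeler: its screw has a left-hand thread, so swing the lever clockwise (seen from above) to raise the head, slide the blade in along the bed under the open foot until it meets the column, then swing the lever back until the foot nips the blade. Adjust until drawing the blade back takes a light but definite drag (a pull of about 6 N), and leave the blade drawn back about 15 mm from the column, flat on the bed, still nipped with that drag, and let go of everything. Leave the short feeler and the other things on the bench where they are.

Things in the scene. Friction and masses are not known exactly. Their poses are not given: they have to be found in the camera images.
- stand: coating stand, fixed, place and yaw vary; 195 x 92 mm, 80 mm high. Origin on the bench (z = 0) below the lever's screw; +x from the open front to the column, y left, z up. Slick white bed 64 mm wide from x = -125 to +20 mm, its top levelled anew each time 10.5 to 15.5 mm above the bench. Column's front face at x = +20 mm, 50 mm wide. Yoke over the bed: x -19 to +41, y +-22, z 60 to 80 mm
- stand_stop (a point): point on the column's front face, on the centre line y = 0 of the stand, 16 mm above the bench; axes as the stand's. The long feeler's tip touches here when fully in
- head: moving head on the screw; origin and axes as the stand's, lifted 14 mm per rad of lever. Carries the lever and a sprung, rubber-soled foot, 28 (x) by 30 mm, centred on the screw axis; the foot's underside is 16 mm above the bench at lever 0 and rises 14 mm per rad. The foot yields upward up to 9 mm: it presses 2 N at first touch and 3 N more per mm
- lever (a joint): the lever's turn in rad, 0 (head lowest) to 1.0 (head highest), growing clockwise seen from above. Starts at 0 to 0.08, where the gap is too small for the blade. It stays where it is left; turning it takes about 4 to 8 N at its grip point. Raises the head 14 mm per rad
- lever_axis (a point): point on the screw axis at the height of the lever bar (105 mm above the bench at lever 0, rising 14 mm per rad); x along the bar outwards. At lever 0 the bar points 125 deg anticlockwise (from above) from the stand's +x
- lever_grip (a point): middle of the lever bar, 62 mm from the screw axis; a level round steel bar 10 mm thick reaching from 13 to 82 mm off the axis, ending in an 18 mm black ball. Can be pushed from either side; free below down to the yoke's top, 25 mm lower at lever 0; x along the bar outwards
- long_feeler: the feeler to use, 72 to 113 g: aluminium grip block 36 x 14 x 40 mm high with a straight steel blade 85 mm long, 14 mm wide, 7 mm thick along its underside. Origin under the block's centre, +x along the blade, z up. Drawing it back between foot and bed takes 0.8 to 1.1 N of pull per newton that the foot presses (the bed is slick and adds little)
- long_feeler_grip (a point): centre of the long feeler's grip block, 20 mm above its underside; gripped across its 14 mm width (y)
- long_feeler_tip (a point): end of the long feeler's blade, on its centre line, 3.5 mm above its underside, 103 mm ahead of the grip block's centre
- short_feeler_grip (a point): centre of the grip block (same block) of the other feeler, whose blade is only 50 mm long and 4 mm thick: not to be used; x along its blade
- vial_mid (a point): centre of a small capped glass vial, 25 mm across, 52 mm high
- beaker_mid (a point): centre of a glass beaker, 46 mm across, 56 mm high
- brown_bottle_mid (a point): centre of a brown bottle with black cap, 42 mm across, 85 mm high
- timer_mid (a point): centre of a flat white lab timer, 61 x 63 x 18 mm
- stopper_mid (a point): centre of a grey rubber stopper, 35 mm across, 27 mm high

How it is judged:
By the outcome, as a careful person would: the job done as asked, in the order asked, and still so for the second after the job is handed in, with the robot touching nothing.
It also fails if it takes over 72 s, if anything falls off the work surface, if the arm or the gripper's body presses on something with over 40 N, if the wrist force passes 120 N, or if a joint passes its speed limit or range.

### The arm

A 6-joint arm with a two-finger parallel gripper is mounted at the origin on a cart in front of the work surface, level with it; the furniture and walls round the work are solid. World frame = base frame: x ahead of the robot, y to its left, z up, the work surface at z = 0. Lengths are in m, angles in rad, forces in N, time in s.
With the tool pointing down it reaches from about 0.375 to 0.975 m from the base axis. Payload 3.8 kg.
Tool frame: the origin (TCP) lies at the very end of the fingers, on their centre line; the grasp point (between the pads) lies 19 mm behind it (robot.grip_depth is the z of the grasp point in the tool frame, in m); z points along the fingers, y is the direction in which the jaws open and shut (so a half turn about z gives the same grasp; the last joint's range is limited). The gripper opens to 85 mm and grips with 20 to 120 N. Pads are 22 mm wide; open, the fingers measure 114 mm over their backs; the gripper's body (76 mm by 85 mm) begins 54 mm behind the grasp point. The pads swing forward as they close: fully open they stand 13 mm farther back than shut.
Start: joints at [1.152, 0.264, 1.604, -0, 1.274, -0.037], TCP at [0.251, 0.626, 0.195] pointing down, gripper open.
Joint ranges: [-2.63, 2.63], [-0.94, 2.18], [0.31, 2.57], [-1.31, 4.45], [0, 2.66], [-2.55, 2.55]. Speed limits (rad/s): [2.57, 2.57, 3.14, 3.14, 3.14, 3.14].

### API

Orientations are given as [roll, pitch, yaw] about the fixed x, y, z axes, in that order (R = Rz(yaw) Ry(pitch) Rx(roll)).
In Python, from station import robot gives the robot as it stands.
- The arm moves only by the tool jog_arm, never from a script. Its arguments are lists of equal length, an entry for each row: "gripper": the closure, from 0 (fully open) to 1 (shut); "linear": the shift along the tool's x, y, z in m, a list of three; "spin": the turn about the tool's z in rad. A call has exactly 10 rows; each row is the pose to reach, as a shift and turn from the pose commanded when the call began, along the tool's axes at that moment; what a row does not reach only later rows make up. A row lasts 1/10 s, in which the tool goes at most 50 mm and 8.59 degrees, less where a joint would pass 70% of its speed; a pose out of reach is approached as far as the arm can. A call with a gripper value outside its range is refused whole. The fingers move at their own pace and stop on an object; the grip force is fixed at half the most. Time passes only in rows, so rows that repeat a pose let the fingers close, or fill a call up. It gives the time, the measured TCP pose, the force and the opening at its end, in the units of the state.
- robot.read_state(): the state, without advancing time (a new reading comes with each control period).
- robot.capture(name): name is "scene" or "top" or "wrist"; returns a dict with "pixels" (384x512x3 uint8, red, green, blue), "camera_matrix" (3x3 intrinsics, pixels), "distortion" ([k1, k2, p1, p2, k3] as OpenCV has them; the pictures are not rectified), "R" (3x3) and "t" (3): a world point X has camera coordinates R X + t; the wrist camera has in their place "hand_eye" (4x4, takes a point from camera to tool coordinates, whose origin is the TCP and whose axes are the flange's). Camera axes: x right, y down, z forward; pixel columns grow to the right and rows downward; lengths in m; the calibration is good to about 2 mm. A picture is of the moment at which its call begins: read the wrist's pose just before it. There is no depth.
- robot.close_job(): hands the job in, once; it reports no verdict.
Trained networks look in the newest picture that a camera, given by its name, has taken for a name from the list of things; names that differ only in an ending like _2 or _b are one class to them, and where a whole thing is asked for, a point or a joint stands for the part that bears it (a point fixed in the world has none). Each returns a list of dicts, best first, with "confidence" (0 to 1); they miss things now and then, are a little off and sometimes report something else, mostly with a low value. They report only what shows in the picture. A call takes as long as a camera call.
- robot.trace(label, camera): "mask" (384x512 bool, what is visible of it) and "rect" ([left, top, right, bottom] in pixels, round what is visible of it).
The state is a dict: "t": time; "joints": joint angles; "qvel": joint speeds; "tau": joint torques, N m; "eef_pos": TCP position; "tool_rot": TCP orientation; "contact_force": force on the tool from outside, world axes, zero at the start; "wrist_torque": the same for the moment, N m; "opening": finger opening in m.
Only numpy, scipy, OpenCV 4.12 (cv2) and the standard library are available. Lean on these libraries where they do the work, as an engineer would, in place of code of your own. Each camera call takes 0.05 s, during which the arm holds its last target.

## Working session

There is one attempt and no reset: what is moved stays moved. The work goes in short steps, Python scripts to look and compute and a tool call to move; the robot and the scene stay as the last step left them, time stands still between calls to the robot, and variables do not carry over. Pictures are saved under pics/ and viewed, and the job is handed in when it is done.

Besides the shell and the picture viewer there is one more tool, called as a command line: name --pt "numbers of a row" for each row, then --argument value for the rest. jog_arm: Moves the arm, as the interface text tells. Its arguments: {"type":"object","properties":{"gripper":{"type":"array"},"linear":{"type":"array"},"spin":{"type":"array"}},"required":["gripper","linear","spin"]}

```bash
ls; mkdir -p pics
python3 - <<'E'
from station import robot
import cv2
print(robot.read_state())
for c in ["scene","top","wrist"]:
    p=robot.capture(c)
    cv2.imwrite(f"pics/{c}0.png",p["pixels"][:,:,::-1])
    print(c,{k:(v.tolist() if hasattr(v,'tolist') else v) for k,v in p.items() if k!="pixels"})
    for l in ["stand","long_feeler","short_feeler_grip","lever","head"]:
        try:
            print(l,[(r['confidence'],r['rect']) for r in robot.trace(l,c)])
        except Exception as e: print(l,e)
E
```

```text
pics
{'t': 0.0, 'joints': array([ 1.15213892e+00,  2.64757931e-01,  1.60538870e+00,  6.08423080e-05,
        1.27368717e+00, -3.68884110e-02]), 'qvel': array([ 0.00060595, -0.00077946,  0.00069171,  0.0006829 ,  0.00066583,
        0.00032285]), 'tau': array([-1.67956860e-03, -5.15107548e+01, -3.67316723e+01, -2.39477959e-04,
        1.27787265e-02, -2.42184410e-05]), 'eef_pos': array([0.25112214, 0.62567053, 0.19365095]), 'tool_rot': array([-3.13935517e+00, -1.40750708e-04,  2.75980562e+00]), 'contact_force': array([ 0.09020589, -0.23702799,  0.09326045]), 'wrist_torque': array([ 0.00214298, -0.0438554 ,  0.03034619]), 'opening': 0.08568181837794588}
scene {'camera_matrix': [[480.92064593603567, 0.0, 247.8752969179435], [0.0, 480.92064593603567, 198.75881141131472], [0.0, 0.0, 1.0]], 'distortion': [0.00399510825844374, 0.0, 0.0, 0.0, 0.0], 'R': [[0.8797122075451371, -0.4752424708087303, -0.015843794863438895], [-0.3627872446115482, -0.6492630491654434, -0.668463094071432], [0.3073952619075678, 0.5938030708307296, -0.7435765367659021]], 't': [-0.4120291213809685, 0.2674729766939979, 
[... 1011 characters left out ...]
362.4, 160.4, 369.7, 173.1])]
head [(0.46, [176.2, 186.0, 198.9, 208.5])]
wrist {'camera_matrix': [[274.6032864827358, 0.0, 257.5204837640793], [0.0, 274.6032864827358, 187.68279026707785], [0.0, 0.0, 1.0]], 'distortion': [-0.05288418805557813, 0.0, 0.0, 0.0, 0.0], 'hand_eye': [[0.0009019844451626677, -0.9530051619968051, -0.302952715174336, 0.07758395439030977], [0.9999991050916918, 0.0011589279872795473, -0.0006683574899601441, -0.0006062733422420585], [0.000988048518429186, -0.3029518412113746, 0.9530053544795861, -0.17980643506992064], [0.0, 0.0, 0.0, 1.0]]}
stand [(0.71, [84.8, 348.4, 135.4, 382.3])]
long_feeler []
short_feeler_grip []
lever []
head [(0.55, [83.8, 372.6, 106.3, 382.9])]
```

Run:
```python
import cv2
s=cv2.imread("pics/scene0.png"); t=cv2.imread("pics/top0.png")
cv2.imwrite("pics/s1.png",cv2.resize(s[130:360,150:400],None,fx=3,fy=2.6,interpolation=cv2.INTER_CUBIC))
cv2.imwrite("pics/t1.png",cv2.resize(t[140:260,160:400],None,fx=3.3,fy=3.3,interpolation=cv2.INTER_CUBIC))
```

```text
(no output)
```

View pics/scene0.png

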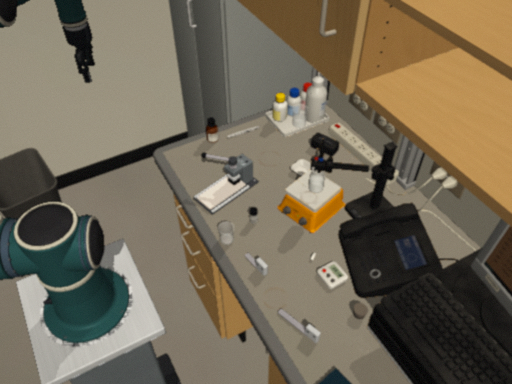

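View pics/s1.png

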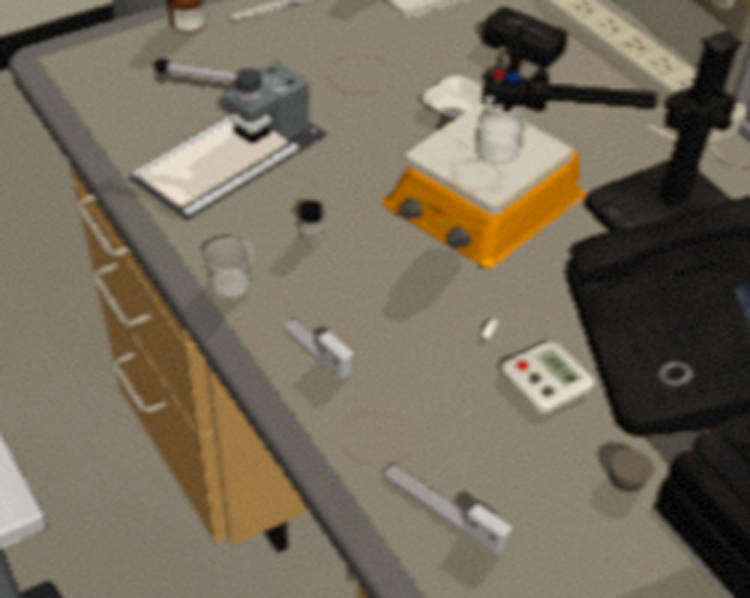

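View pics/t1.png

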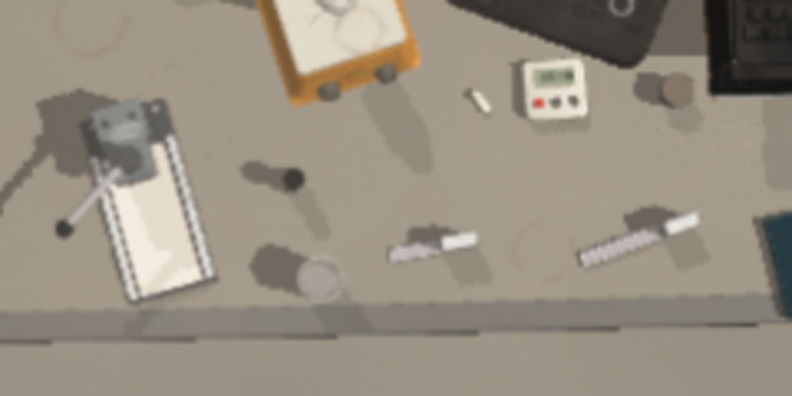

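View pics/wrist0.png

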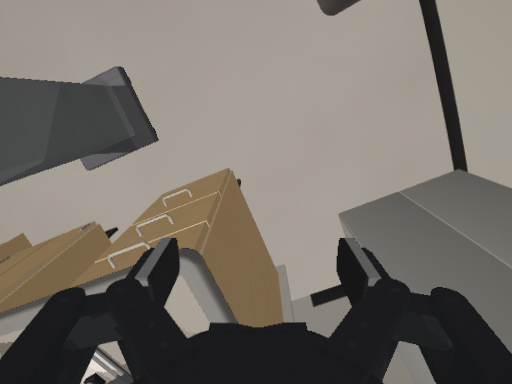

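```bash
cat > h.py <<'E'
import numpy as np, cv2
from station import robot
from scipy.spatial.transform import Rotation as Ro
def cam(name,fn=None):
    s=robot.read_state()
    p=robot.capture(name)
    if fn: cv2.imwrite("pics/"+fn,p["pixels"][:,:,::-1])
    K=np.array(p["camera_matrix"]);D=np.array(p["distortion"])
    if name=="wrist":
        T=np.eye(4);T[:3,:3]=Ro.from_euler("xyz",s["tool_rot"]).as_matrix();T[:3,3]=s["eef_pos"]
        X=T@np.array(p["hand_eye"]);R=X[:3,:3].T;t=-R@X[:3,3]
    else: R=np.array(p["R"]);t=np.array(p["t"])
    return dict(K=K,D=D,R=R,t=t,img=p["pixels"][:,:,::-1].copy())
def bp(c,uv,z):
    uv=np.array(uv,float).reshape(-1,1,2)
    n=cv2.undistortPoints(uv,c["K"],c["D"]).reshape(-1,2)
    d=np.c_[n,np.ones(len(n))]@c["R"]
    o=-c["R"].T@c["t"]
    return o+d*((z-o[2])/d[:,2])[:,None]
def pj(c,X):
    X=np.array(X,float).reshape(-1,3)
    return cv2.projectPoints(X,cv2.Rodrigues(c["R"])[0],c["t"],c["K"],c["D"])[0].reshape(-1,2)
E
python3 - <<'E'
from h import *
c=cam("top")
f=lambda x,y:(160+x/3.3,140+y/3.3)
print("bed front corners", bp(c,[f(135,298),f(212,275)],.013))
print("lever ball", bp(c,[f(64,229)],.105), "screw",bp(c,[f(127,160)],.105))
print("long block top ends",bp(c,[f(667,228),f(697,215)],.04),"tip",bp(c,[f(583,260)],.007))
for n in ["stand","long_feeler","short_feeler_grip","vial_mid","beaker_mid","brown_bottle_mid","timer_mid","stopper_mid"]:
    for r in robot.trace(n,"top"):
        ys,xs=np.nonzero(r["mask"]); print(n,r["confidence"],np.mean(xs).round(1),np.mean(ys).round(1),bp(c,[(xs.mean(),ys.mean())],.02).round(3))
E
```

```text
bed front corners [[0.39114218 0.19588949 0.013     ]
 [0.41266312 0.11787991 0.013     ]]
lever ball [[0.45533999 0.25323071 0.105     ]] screw [[0.52032811 0.19204843 0.105     ]]
long block top ends [[ 0.44742371 -0.33822494  0.04      ]
 [ 0.45968936 -0.36923995  0.04      ]] tip [[ 0.41927761 -0.25787824  0.007     ]]
stand 0.77 200.8 194.0 [[0.512 0.194 0.02 ]]
long_feeler 0.71 352.5 212.5 [[ 0.438 -0.31   0.02 ]]
short_feeler_grip 0.52 291.6 214.5 [[ 0.437 -0.106  0.02 ]]
beaker_mid 0.45 256.5 224.3 [[0.407 0.011 0.02 ]]
brown_bottle_mid 0.49 132.8 182.3 [[0.556 0.424 0.02 ]]
timer_mid 0.75 327.3 166.9 [[ 0.593 -0.231  0.02 ]]
timer_mid 0.26 351.3 213.0 [[ 0.437 -0.306  0.02 ]]
stopper_mid 0.65 364.5 166.8 [[ 0.591 -0.358  0.02 ]]
```

jog_arm --gripper '[0.5,0.5,0.5,0.5,0.5,0.5,0.5,0.5,0.5,0.5]' --pt "-0.04 -0.029 -0.004" --pt "-0.08 -0.058 -0.008" --pt "-0.12 -0.087 -0.012" --pt "-0.16 -0.116 -0.016" --pt "-0.2 -0.145 -0.02" --pt "-0.24 -0.174 -0.024" --pt "-0.28 -0.203 -0.028" --pt "-0.32 -0.232 -0.032" --pt "-0.36 -0.261 -0.036" --pt "-0.4 -0.29 -0.036" --spin '[0.04,0.08,0.12,0.16,0.2,0.24,0.28,0.32,0.36,0.37]'

```text
t: 2.35
eef_pos: [0.5159, 0.2066, 0.2321]
tool_rot: [3.14, 0.001, 2.389]
contact_force: [0.2, 1.4, 0.3]
opening: 0.0431
```

Run:
```python
from h import *
s=robot.read_state();print(s["joints"].round(3),s["eef_pos"],s["tool_rot"],s["opening"],s["contact_force"])
c=cam("wrist","w1.png")
for n in ["stand","lever","head","lever_grip","long_feeler"]:
    for r in robot.trace(n,"wrist"): print(n,r["confidence"],r["rect"])
```

```text
[ 0.336  0.015  1.817  0.     1.307 -0.482] [0.5159146  0.20661136 0.23214937] [3.13955315e+00 9.68120864e-04 2.38876244e+00] 0.0431375169980484 [0.19775763 1.43557711 0.26733133]
stand 0.75 [164.7, 88.4, 305.7, 215.5]
lever 0.7 [241.1, 98.7, 260.6, 196.6]
lever_grip 0.73 [241.6, 97.4, 263.5, 198.4]
long_feeler 0.76 [11.4, 288.4, 44.8, 346.1]
```

View pics/w1.png

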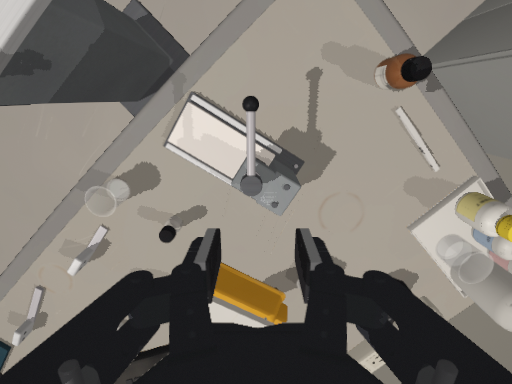

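Run:
```python
from h import *
c=cam("wrist"); i=c["img"]
cv2.imwrite("pics/w1z.png",cv2.resize(i[80:225,150:320],None,fx=4,fy=4,interpolation=cv2.INTER_CUBIC))
print(bp(c,[(251,104)],.106),bp(c,[(252,184)],.106))
print("bed/base corners",bp(c,[(188,94),(165,146)],.012), bp(c,[(303,160)],.01))
```

```text
[[0.45461216 0.25380907 0.106     ]] [[0.5201968  0.19340876 0.106     ]]
bed/base corners [[0.3841131  0.19700857 0.012     ]
 [0.41038498 0.11912494 0.012     ]] [[0.56454378 0.25303619 0.01      ]]
```

View pics/w1z.png

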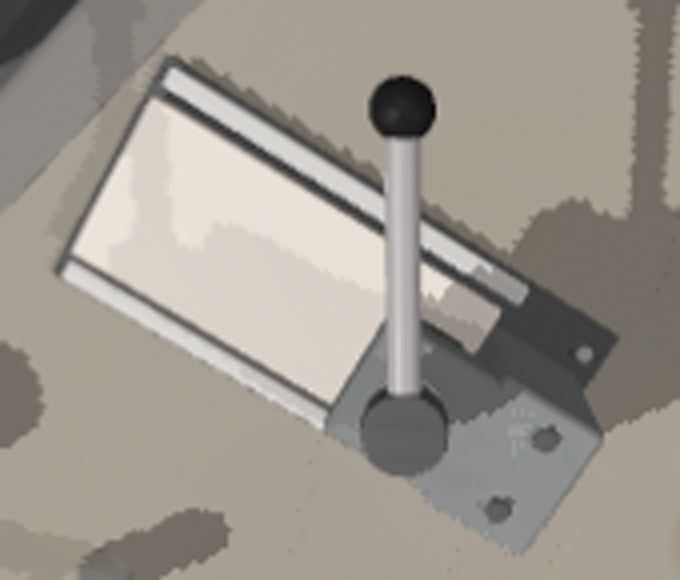

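Run:
```python
from h import *
c=cam("wrist")
g=lambda x,y:(150+x/4,80+y/4)
for a,b,z in [((170,58),(617,337),.01),((60,270),(325,428),.01),((157,98),(500,308),.013),((75,250),(330,405),.013),((345,385),(600,435),.08),((602,437),(522,552),.08),((332,427),(400,320),.08)]:
    P=bp(c,[g(*a),g(*b)],z); d=P[1]-P[0]; print(P[:,:2].round(4).tolist(),np.degrees(np.arctan2(d[1],d[0])).round(2),np.linalg.norm(d).round(4))
```

```text
[[0.3884, 0.201], [0.5705, 0.2507]] 15.24 0.1888
[[0.4115, 0.117], [0.5217, 0.1459]] 14.67 0.1139
[[0.395, 0.1884], [0.5321, 0.2262]] 15.41 0.1422
[[0.4108, 0.1276], [0.516, 0.1545]] 14.33 0.1086
[[0.5046, 0.1805], [0.5713, 0.2282]] 35.56 0.082
[[0.5723, 0.2283], [0.5847, 0.1834]] -74.51 0.0465
[[0.5117, 0.1679], [0.5014, 0.2073]] 104.72 0.0407
```

jog_arm --gripper '[0.5,0.5,0.5,0.5,0.5,0.8,0.8,0.8,0.8,0.8]' --pt "0.03 -0.005 0.0" --pt "0.05 -0.007 0.03" --pt "0.05 -0.007 0.07" --pt "0.05 -0.007 0.11" --pt "0.05 -0.007 0.142" --pt "0.05 -0.007 0.142" --pt "0.05 -0.007 0.142" --pt "0.05 -0.007 0.142" --pt "0.05 -0.007 0.142" --pt "0.05 -0.007 0.142" --spin '[0,0,0,0,0,0,0,0,0,0]'

```text
t: 3.75
eef_pos: [0.4748, 0.2379, 0.091]
tool_rot: [3.138, 0.001, 2.39]
contact_force: [-0.1, 0.8, -0.0]
opening: 0.0171
```

Run:
```python
from h import *
s=robot.read_state();print(s["eef_pos"],s["tool_rot"],s["opening"],s["contact_force"])
c=cam("wrist","w2.png")
```

```text
[0.4747882  0.23794317 0.09099114] [3.13832643e+00 1.39594319e-03 2.38982703e+00] 0.017093722313395537 [-0.06377934  0.7544958  -0.01972336]
```

View pics/w2.png

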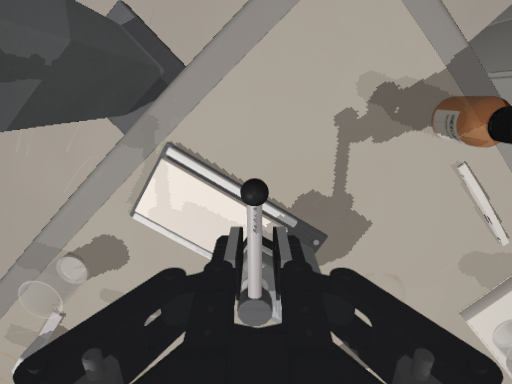

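jog_arm --gripper '[0.8,0.8,0.8,0.8,0.8,0.8,0.8,0.8,0.8,0.8]' --pt "-0.0002 0.005 -0.001" --pt "-0.0008 0.0099 -0.002" --pt "-0.0018 0.0147 -0.0033" --pt "-0.0031 0.0195 -0.0045" --pt "-0.0049 0.0241 -0.0056" --pt "-0.007 0.0286 -0.0067" --pt "-0.0095 0.0329 -0.0078" --pt "-0.0123 0.037 -0.009" --pt "-0.0154 0.0409 -0.01" --pt "-0.0154 0.0409 -0.01" --spin '[0.08,0.16,0.24,0.32,0.4,0.48,0.56,0.64,0.72,0.72]'

```text
t: 4.8
eef_pos: [0.5136, 0.2568, 0.0999]
tool_rot: [3.14, -0.001, 1.669]
contact_force: [-0.0, -0.5, -0.4]
opening: 0.0172
```

Run:
```python
from h import *
s=robot.read_state();print(s["joints"].round(3),s["eef_pos"],s["tool_rot"],s["opening"],s["contact_force"])
c=cam("wrist","w3.png")
```

```text
[ 0.42   0.152  1.921 -0.     1.066  0.322] [0.51362911 0.25684537 0.09987141] [ 3.13990490e+00 -5.32422662e-04  1.66915227e+00] 0.017231730041905525 [-0.01884886 -0.47671901 -0.40515609]
```

View pics/w3.png

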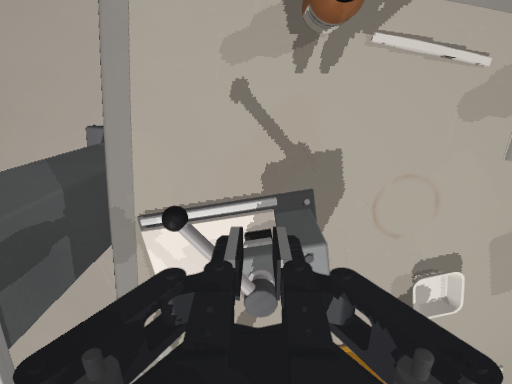

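Run:
```python
from h import *
a=cv2.imread("pics/w2.png")[170:330,180:330];b=cv2.imread("pics/w3.png")[180:340,150:300]
cv2.imwrite("pics/z23.png",cv2.resize(np.hstack([a,b]),None,fx=2.6,fy=2.6,interpolation=cv2.INTER_CUBIC))
```

```text
(no output)
```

View pics/z23.png

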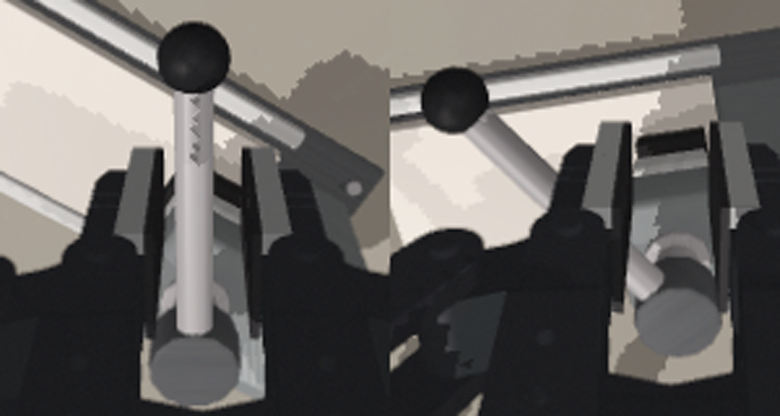

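```bash
cat > tri.py <<'E'
from h import *
from scipy.optimize import least_squares
c0=cam("wrist")
HE=np.array(robot.capture("wrist")["hand_eye"])
def pc(pos,rot):
    T=np.eye(4);T[:3,:3]=Ro.from_euler("xyz",rot).as_matrix();T[:3,3]=pos
    X=T@HE;R=X[:3,:3].T
    return dict(K=c0["K"],D=c0["D"],R=R,t=-R@X[:3,3])
E
python3 - <<'E'
from tri import *
P=[pc((0.5159146,0.20661136,0.23214937),(3.13955,.000968,2.38876)),pc((0.4747882,0.23794317,0.09099114),(3.13832643,.00139594,2.38982703)),pc((0.51362911,0.25684537,0.09987141),(3.1399,-.0005324,1.66915))]
def tri(u,idx):
    r=least_squares(lambda X:np.concatenate([pj(P[i],X)[0]-v for i,v in zip(idx,u)]),[.46,.25,.1]);return r.x.round(4),r.fun.round(2)
print(tri([(250.75,107),(254.2,192.3),(175,218.5)],[0,1,2]))
print(tri([(250.75,107),(254.2,192.3)],[0,1]))
print("knob top",tri([(150+403/4,80+435/4),(180+194/2.6,170+370/2.6),(150+(677-390)/2.6,180+320/2.6)],[0,1,2]))
print(pj(P[1],[(0.4747882,0.23794317,0.09099114)]))
E
```

```text
(array([0.4575, 0.2506, 0.1065]), array([-0.34, -2.36, -0.34,  0.61,  1.08,  0.25]))
(array([0.4595, 0.2489, 0.0975]), array([-0.02,  0.  ,  0.01, -0.  ]))
knob top (array([0.5236, 0.1884, 0.1102]), array([-0.09, -2.17, -0.81,  0.07,  1.54,  0.5 ]))
[[257.84061493 214.17910056]]
```

Run:
```python
from h import *
s=robot.read_state();p=s["eef_pos"]
out=[]
for n in ["scene","top"]:
    c=cam(n); uv=pj(c,[p,p+[0,0,.019],p+[0,0,.04],p+[0,0,.1]]);print(n,uv.round(1).tolist())
    x,y=uv[0].astype(int); i=c["img"]; 
    for u,col in zip(uv,[(0,0,255),(0,255,255),(0,255,0),(255,0,0)]): i[int(round(u[1])),int(round(u[0]))]=col
    out.append(cv2.resize(i[y-60:y+40,x-50:x+50],(400,400),interpolation=cv2.INTER_NEAREST))
cv2.imwrite("pics/tcp.png",np.hstack(out))
```

```text
scene [[220.2, 149.3], [219.8, 144.6], [219.4, 139.3], [218.1, 123.6]]
top [[178.5, 191.6], [177.6, 191.0], [176.5, 190.2], [173.4, 188.0]]
```

View pics/tcp.png

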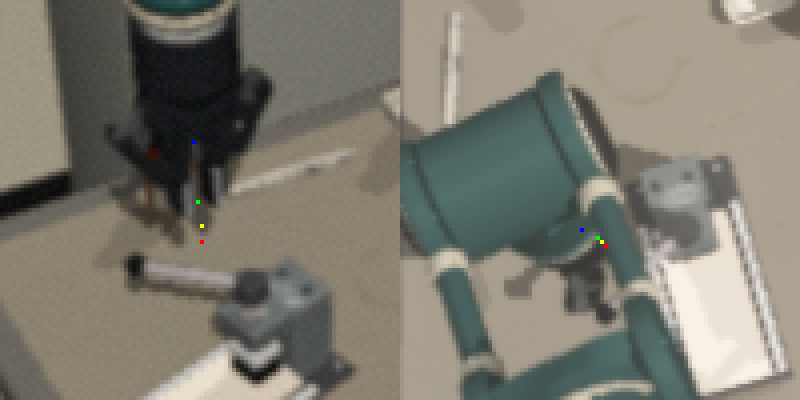

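Run:
```python
from h import *
s=robot.read_state();p=s["eef_pos"];R=Ro.from_euler("xyz",s["tool_rot"]).as_matrix()
c=cam("scene"); i=c["img"]; x0,y0=190,105
z=cv2.resize(i[y0:y0+55,x0:x0+60],None,fx=10,fy=10,interpolation=cv2.INTER_CUBIC)
for k in range(0,80,10):
    for sy in (-.0086,.0086):
        u=pj(c,[p+R@[0,sy,-k/1000]])[0]; cv2.circle(z,(int((u[0]-x0+.5)*10),int((u[1]-y0+.5)*10)),3,(0,0,255) if k%20==0 else (0,255,0),-1)
cv2.imwrite("pics/tipz.png",z)
w=cam("wrist")
print([ (k,pj(w,[p+R@[xx,sy,-k/1000] for sy in (-.0086,.0086) for xx in (-.011,.011)]).round(0).tolist()) for k in (0,10,20,30,40,50)])
```

```text
[(0, [[246.0, 228.0], [246.0, 200.0], [270.0, 228.0], [270.0, 200.0]]), (10, [[245.0, 235.0], [245.0, 205.0], [270.0, 235.0], [271.0, 205.0]]), (20, [[245.0, 242.0], [244.0, 211.0], [271.0, 242.0], [272.0, 211.0]]), (30, [[244.0, 250.0], [243.0, 217.0], [272.0, 250.0], [272.0, 217.0]]), (40, [[243.0, 259.0], [242.0, 224.0], [273.0, 259.0], [273.0, 224.0]]), (50, [[242.0, 269.0], [241.0, 233.0], [273.0, 269.0], [274.0, 233.0]])]
```

View pics/tipz.png

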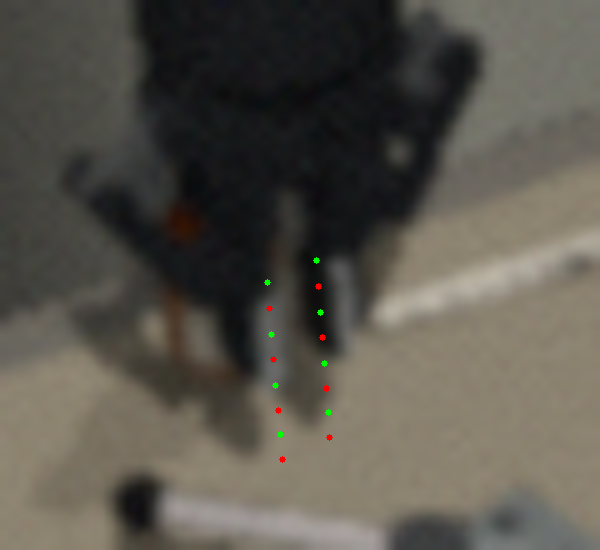

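Run:
```python
from h import *
print(robot.grip_depth,[a for a in dir(robot) if a[0]!='_'])
```

```text
-0.0187 ['MotionError', 'capture', 'close_job', 'grip_depth', 'read_state', 'trace']
```

jog_arm --gripper '[0.5,0.5,0.5,0.5,0.5,0.5,0.5,0.5,0.8,0.8]' --pt "0 0 -0.02" --pt "-0.004 -0.008 -0.02" --pt "-0.008 -0.016 -0.02" --pt "-0.012 -0.024 -0.02" --pt "-0.016 -0.032 -0.02" --pt "-0.02 -0.039 -0.02" --pt "-0.02 -0.039 0.015" --pt "-0.02 -0.039 0.042" --pt "-0.02 -0.039 0.042" --pt "-0.02 -0.039 0.042" --spin '[0,-0.144,-0.288,-0.432,-0.576,-0.72,-0.72,-0.72,-0.72,-0.72]'

```text
t: 6.15
eef_pos: [0.4752, 0.2327, 0.0569]
tool_rot: [-3.14, -0.001, 2.39]
contact_force: [0.5, -0.6, 1.0]
opening: 0.0175
```

Run:
```python
from h import *
s=robot.read_state();p=s["eef_pos"];print(p,s["tool_rot"],s["opening"],s["contact_force"])
c=cam("wrist");a=c["img"][150:360,150:360]
d=cam("scene")["img"][110:200,180:270]
cv2.imwrite("pics/z4.png",np.hstack([cv2.resize(a,(390,390),interpolation=cv2.INTER_CUBIC),cv2.resize(d,(390,390),interpolation=cv2.INTER_CUBIC)]))
```

```text
[0.47522677 0.23269907 0.05687247] [-3.14032453e+00 -5.48316351e-04  2.39003942e+00] 0.017509877134297646 [ 0.51401838 -0.61129806  0.99936902]
```

View pics/z4.png

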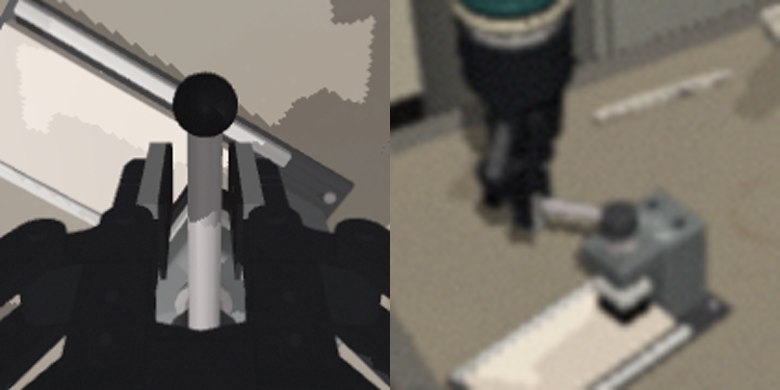

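jog_arm --gripper '[0.8,0.8,0.8,0.8,0.8,0.8,0.8,0.8,0.8,0.8]' --pt "-0.0002 0.005 -0.001" --pt "-0.0008 0.0099 -0.002" --pt "-0.0018 0.0147 -0.0033" --pt "-0.0031 0.0195 -0.0045" --pt "-0.0049 0.0241 -0.0056" --pt "-0.007 0.0286 -0.0067" --pt "-0.0095 0.0329 -0.0078" --pt "-0.0123 0.037 -0.009" --pt "-0.0154 0.0409 -0.01" --pt "-0.0154 0.0409 -0.01" --spin '[0.08,0.16,0.24,0.32,0.4,0.48,0.56,0.64,0.72,0.72]'

```text
t: 7.25
eef_pos: [0.5147, 0.2524, 0.0682]
tool_rot: [-3.141, -0.0, 1.67]
contact_force: [-4.0, -0.3, 2.3]
opening: 0.0171
```

Run:
```python
from h import *
s=robot.read_state();p=s["eef_pos"];print(p,s["tool_rot"],s["opening"],s["contact_force"])
c=cam("wrist");a=c["img"][150:360,150:360]
d=cam("scene")["img"][110:200,180:270]
cv2.imwrite("pics/z5.png",np.hstack([cv2.resize(a,(390,390),interpolation=cv2.INTER_CUBIC),cv2.resize(d,(390,390),interpolation=cv2.INTER_CUBIC)]))
```

```text
[0.5147391  0.25237186 0.06816735] [-3.14097713e+00 -1.36422014e-04  1.66955433e+00] 0.017069844445614085 [-4.02577504 -0.28655046  2.33794514]
```

View pics/z5.png

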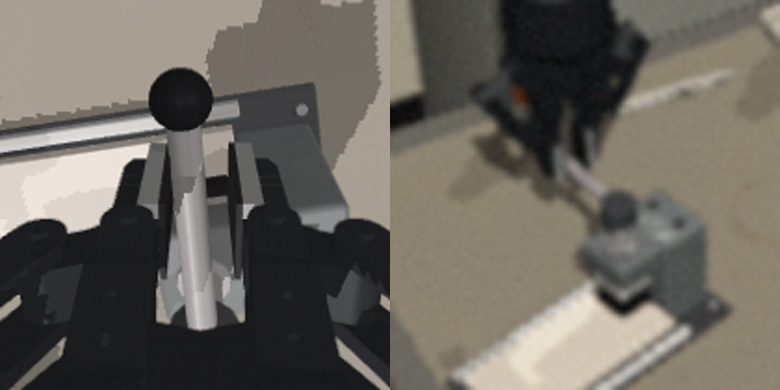

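jog_arm --gripper '[0.5,0.5,0.3,0.3,0.3,0.3,0.3,0.3,0.3,0.3]' --pt "0 0 -0.05" --pt "-0.03 -0.005 -0.08" --pt "-0.075 -0.013 -0.1" --pt "-0.123 -0.022 -0.1" --pt "-0.171 -0.03 -0.1" --pt "-0.219 -0.038 -0.1" --pt "-0.267 -0.046 -0.1" --pt "-0.315 -0.055 -0.1" --pt "-0.363 -0.063 -0.1" --pt "-0.411 -0.071 -0.1" --spin '[0,0,-0.03,-0.06,-0.09,-0.12,-0.15,-0.18,-0.21,-0.24]'

```text
t: 8.35
eef_pos: [0.4859, -0.1664, 0.1687]
tool_rot: [3.138, 0.003, 1.913]
contact_force: [-0.1, -0.3, 0.3]
opening: 0.0596
```

Run:
```python
from h import *
s=robot.read_state();p=s["eef_pos"];print(s["joints"].round(3),p,s["tool_rot"],s["opening"],s["contact_force"])
```

```text
[-0.378 -0.028  1.978 -0.     1.186 -0.72 ] [ 0.48587901 -0.16642986  0.16869451] [3.13785175 0.00348207 1.91257896] 0.05956335384762499 [-0.13377747 -0.27452073  0.26469511]
```

jog_arm --gripper '[0.3,0.3,0.3,0.3,0.3,0.3,0.3,0.3,0.3,0.3]' --pt "-0.03 -0.013 0" --pt "-0.06 -0.027 0" --pt "-0.09 -0.04 0" --pt "-0.12 -0.054 0" --pt "-0.15 -0.068 0" --pt "-0.18 -0.082 0" --pt "-0.2 -0.092 0" --pt "-0.205 -0.093 0" --pt "-0.205 -0.093 0" --pt "-0.205 -0.093 0" --spin '[0,0,0,0,0,0,0,0,0,0]'

```text
t: 9.35
eef_pos: [0.4657, -0.3875, 0.1674]
tool_rot: [3.141, 0.0, 1.911]
contact_force: [-0.5, 0.0, 0.4]
opening: 0.0595
```

Run:
```python
from h import *
s=robot.read_state();p=s["eef_pos"];print(s["joints"].round(3),p,s["tool_rot"],s["opening"],s["contact_force"])
c=cam("wrist","w6.png")
for n in ["long_feeler","long_feeler_grip"]:
    for r in robot.trace(n,"wrist"): print(n,r["confidence"],r["rect"])
```

```text
[-0.735  0.153  1.789  0.     1.199 -1.075] [ 0.46572203 -0.38747505  0.1673873 ] [3.14088613e+00 4.31875643e-04 1.91058431e+00] 0.05951394781557524 [-0.47033903  0.04841709  0.38105997]
long_feeler_grip 0.66 [249.9, 45.4, 263.9, 156.0]
```

View pics/w6.png

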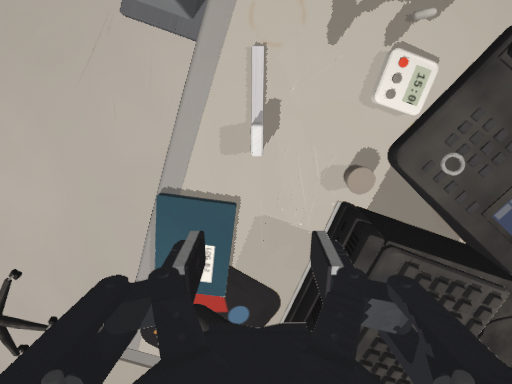

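Run:
```python
from h import *
c=cam("wrist")
cv2.imwrite("pics/w6z.png",cv2.resize(c["img"][35:165,220:300],None,fx=4.5,fy=4.5,interpolation=cv2.INTER_CUBIC))
```

```text
(no output)
```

View pics/w6z.png

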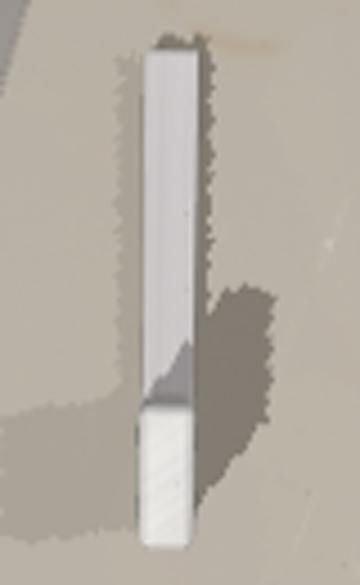

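Run:
```python
from h import *
c=cam("wrist");s=robot.read_state()
g=lambda x,y:(220+x/4.5-.4,35+y/4.5-.4)
A=bp(c,[g(167,407),g(166,546)],.04);B=bp(c,[g(170,50)],.007)
print(A,np.linalg.norm(A[1]-A[0]),B)
m=A.mean(0); d=(B[0]-m)[:2]; print(m,np.degrees(np.arctan2(d[1],d[0])),np.linalg.norm(d))
d=A[0]-A[1];print(np.degrees(np.arctan2(d[1],d[0])),np.degrees(s["tool_rot"][2]))
R=Ro.from_euler("xyz",s["tool_rot"]).as_matrix();print(R.T@(m-s["eef_pos"]))
```

```text
[[ 0.44706427 -0.33917449  0.04      ]
 [ 0.45830432 -0.37164902  0.04      ]] 0.034364726698246396 [[ 0.4190123  -0.25819906  0.007     ]]
[ 0.45268429 -0.35541175  0.04      ] 109.10477483316144 0.1028791047131191
109.09170035906688 109.49816218040935
[ 0.0342432  -0.00161188  0.12711249]
```

jog_arm --gripper '[0.3,0.3,0.3,0.3,0.3,0.3,0.4,0.5,0.5,0.5]' --pt "0.02 -0.001 0.02" --pt "0.034 -0.0016 0.06" --pt "0.034 -0.0016 0.1" --pt "0.034 -0.0016 0.14" --pt "0.034 -0.0016 0.162" --pt "0.034 -0.0016 0.162" --pt "0.034 -0.0016 0.162" --pt "0.034 -0.0016 0.162" --pt "0.034 -0.0016 0.162" --pt "0.034 -0.0016 0.162" --spin '[0.007,0.007,0.007,0.007,0.007,0.007,0.007,0.007,0.007,0.007]'

```text
t: 10.6
eef_pos: [0.4536, -0.3575, 0.0067]
tool_rot: [3.14, 0.003, 1.903]
contact_force: [-0.0, 1.0, -0.2]
opening: 0.0428
```

Run:
```python
from h import *
s=robot.read_state();p=s["eef_pos"];print(p,s["tool_rot"],s["opening"],s["contact_force"])
c=cam("wrist");a=c["img"][150:384,130:390]
e=cam("scene");u=pj(e,[p])[0].astype(int);print(u);d=e["img"][u[1]-65:u[1]+25,u[0]-50:u[0]+50]
cv2.imwrite("pics/z7.png",np.hstack([cv2.resize(a,(400,360),interpolation=cv2.INTER_CUBIC),cv2.resize(d,(400,360),interpolation=cv2.INTER_CUBIC)]))
```

```text
[ 0.45363893 -0.35746983  0.00674809] [3.13998745e+00 2.70950941e-03 1.90278077e+00] 0.04277106643596949 [-0.03921379  1.01834286 -0.16001925]
[313 336]
```

View pics/z7.png

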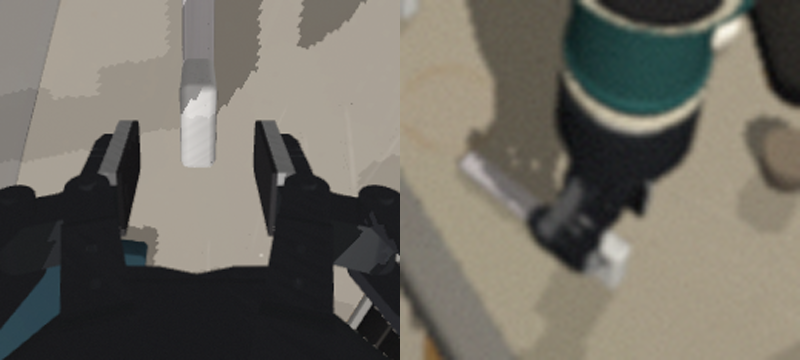

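Run:
```python
from h import *
s=robot.read_state();p=s["eef_pos"];R=Ro.from_euler("xyz",s["tool_rot"]).as_matrix()
c=cam("scene"); i=c["img"]; x0,y0=270,275
z=cv2.resize(i[y0:y0+75,x0:x0+75],None,fx=8,fy=8,interpolation=cv2.INTER_CUBIC)
q=lambda X:tuple(int(v) for v in ((pj(c,[X])[0]-[x0,y0]+.5)*8))
cols=[(0,0,255),(0,255,0),(255,0,0),(0,255,255)]
for k,col in zip((0,20,40,60),cols):
    for sy in (-.0214,.0214):
        cv2.line(z,q(p+R@[-.011,sy,-k/1000]),q(p+R@[.011,sy,-k/1000]),col,1)
# block outline
b=np.array([.4527,-.3554]);a=np.radians(109.1);ux=np.array([np.cos(a),np.sin(a)]);uy=np.array([-ux[1],ux[0]])
for zz in (0,.04):
    cs=[np.r_[b+sx*.018*ux+sy*.007*uy,zz] for sx,sy in ((1,1),(1,-1),(-1,-1),(-1,1))]
    for j in range(4): cv2.line(z,q(cs[j]),q(cs[(j+1)%4]),(255,0,255),1)
cv2.imwrite("pics/z8.png",z)
```

```text
(no output)
```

View pics/z8.png

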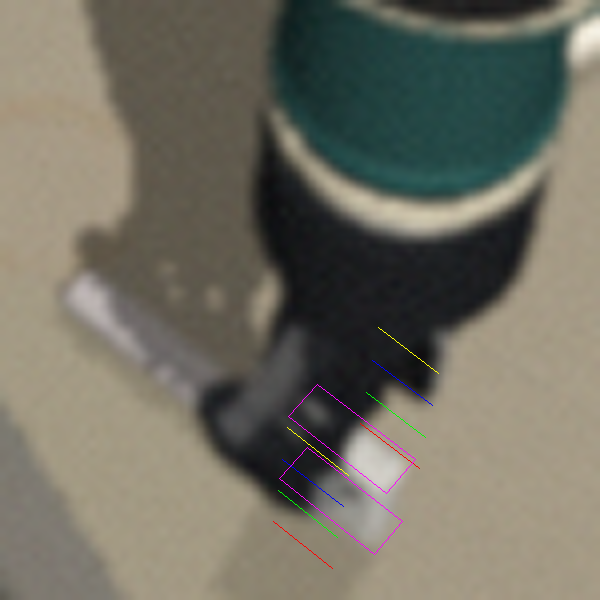

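jog_arm --gripper '[0.5,0.5,0.5,0.5,0.5,0.5,0.5,0.5,0.5,0.5]' --pt "0.002 0 0.005" --pt "0.002 0 0.01" --pt "0.002 0 0.015" --pt "0.002 0 0.02" --pt "0.002 0 0.023" --pt "0.002 0 0.026" --pt "0.002 0 0.028" --pt "0.002 0 0.03" --pt "0.002 0 0.03" --pt "0.002 0 0.03" --spin '[0,0,0,0,0,0,0,0,0,0]'

```text
t: 11.75
eef_pos: [0.4519, -0.3546, -0.025]
tool_rot: [3.142, 0.0, 1.903]
contact_force: [-0.0, -1.3, 0.3]
opening: 0.0427
```

Run:
```python
from h import *
s=robot.read_state();p=s["eef_pos"];print(p,s["tool_rot"],s["opening"],s["contact_force"])
c=cam("wrist");a=c["img"][150:384,130:390]
e=cam("scene");u=pj(e,[p])[0].astype(int);print(u);d=e["img"][270:360,265:365]
cv2.imwrite("pics/z9.png",np.hstack([cv2.resize(a,(400,360),interpolation=cv2.INTER_CUBIC),cv2.resize(d,(400,360),interpolation=cv2.INTER_CUBIC)]))
```

```text
[ 0.45189507 -0.35463779 -0.02495754] [3.14156620e+00 8.03487120e-05 1.90283422e+00] 0.04265587677441718 [-0.04772183 -1.26257143  0.25712785]
[310 341]
```

View pics/z9.png

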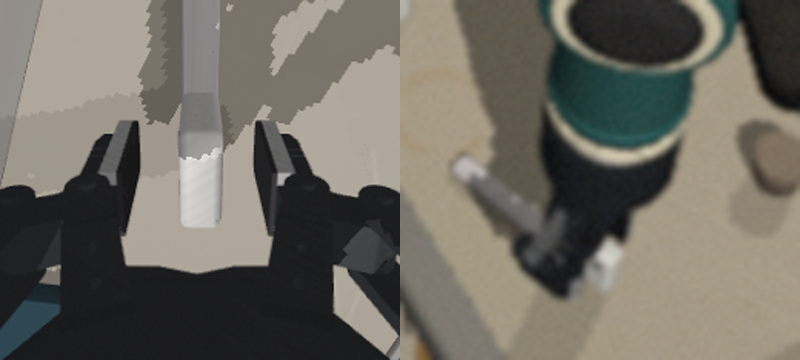

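jog_arm --gripper '[0.5,0.6,0.7,0.8,0.9,1.0,1.0,1.0,1.0,1.0]' --pt "-0.001 0 0.003" --pt "-0.001 0 0.003" --pt "-0.001 0 0.003" --pt "-0.001 0 0.003" --pt "-0.001 0 0.003" --pt "-0.001 0 0.003" --pt "-0.001 0 0.003" --pt "-0.001 0 0.003" --pt "-0.001 0 0.003" --pt "-0.001 0 0.003" --spin '[0,0,0,0,0,0,0,0,0,0]'

```text
t: 12.85
eef_pos: [0.4523, -0.3557, -0.0279]
tool_rot: [3.141, 0.0, 1.903]
contact_force: [0.1, 0.4, 0.9]
opening: 0.0129
```

jog_arm --gripper '[1.0,1.0,1.0,1.0,1.0,1.0,1.0,1.0,1.0,1.0]' --pt "0 0 -0.04" --pt "0.02 0.005 -0.08" --pt "0.06 0.014 -0.11" --pt "0.105 0.024 -0.12" --pt "0.15 0.035 -0.12" --pt "0.195 0.045 -0.12" --pt "0.24 0.056 -0.12" --pt "0.285 0.066 -0.12" --pt "0.33 0.077 -0.12" --pt "0.375 0.087 -0.12" --spin '[0,0.1,0.24,0.38,0.52,0.66,0.8,0.94,1.08,1.22]'

```text
t: 13.85
eef_pos: [0.4137, 0.0127, 0.0918]
tool_rot: [-3.141, 0.0, 0.73]
contact_force: [0.9, 0.6, -0.0]
opening: 0.0132
```

Run:
```python
from h import *
s=robot.read_state();p=s["eef_pos"];print(s["joints"].round(3),p,s["tool_rot"],s["opening"],s["contact_force"])
S=np.array([.5215,.192]);a=np.radians(15);T=S-.130*np.array([np.cos(a),np.sin(a)])
R=Ro.from_euler("xyz",s["tool_rot"]).as_matrix();print(T,R.T@(np.r_[T,.06]-p), s["tool_rot"][2]-a)
```

```text
[-0.03  -0.153  2.242  0.     1.052  0.811] [0.41365554 0.01268241 0.09183009] [-3.14147614e+00  4.16444982e-05  7.30484425e-01] 0.013158001367748985 [ 0.8647913   0.56336632 -0.0269885 ]
[0.39592964 0.15835352] [ 0.08399438 -0.12032686  0.03184061] 0.4686850375152027
```

jog_arm --gripper '[1.0,1.0,1.0,1.0,1.0,1.0,1.0,1.0,1.0,1.0]' --pt "0.02 -0.03 0" --pt "0.04 -0.062 0" --pt "0.058 -0.092 0" --pt "0.07 -0.112 0.01" --pt "0.07 -0.112 0.02" --pt "0.07 -0.112 0.03" --pt "0.07 -0.112 0.03" --pt "0.07 -0.112 0.03" --pt "0.07 -0.112 0.03" --pt "0.07 -0.112 0.03" --spin '[0.12,0.24,0.36,0.421,0.421,0.421,0.421,0.421,0.421,0.421]'

```text
t: 14.85
eef_pos: [0.392, 0.1406, 0.0625]
tool_rot: [3.141, -0.001, 0.314]
contact_force: [0.2, 0.8, -1.2]
opening: 0.0132
```

Run:
```python
from h import *
s=robot.read_state();p=s["eef_pos"];print(s["joints"].round(3),p,s["tool_rot"],s["opening"],s["contact_force"])
c=cam("wrist","w10.png")
d=cam("scene")["img"][120:250,160:290]
cv2.imwrite("pics/s10.png",cv2.resize(d,None,fx=4.5,fy=4.5,interpolation=cv2.INTER_CUBIC))
```

```text
[ 0.285 -0.109  2.266 -0.     0.984  1.542] [0.39196924 0.14061425 0.06247488] [ 3.14149381e+00 -9.60964795e-04  3.13725205e-01] 0.01324074478922182 [ 0.15875618  0.75118545 -1.20212949]
```

View pics/w10.png

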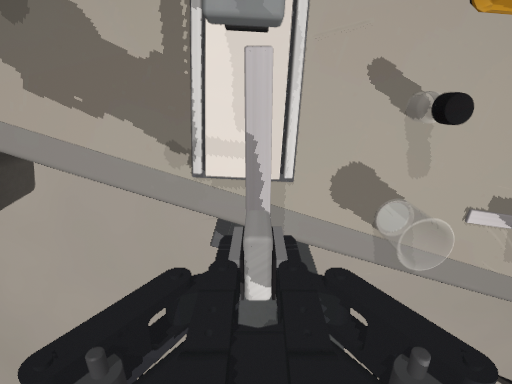

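View pics/s10.png

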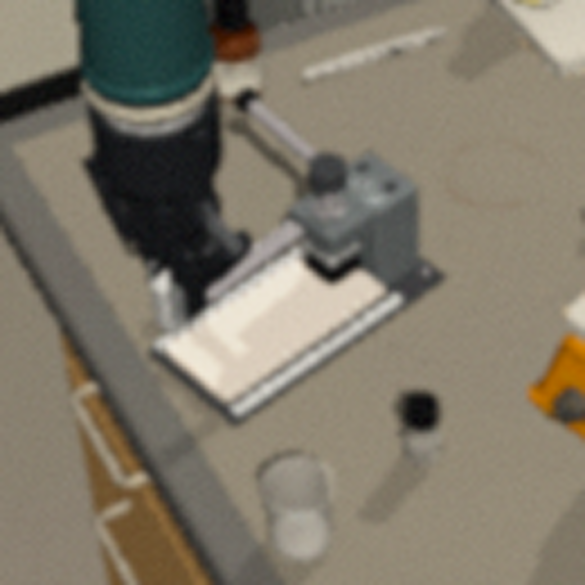

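Run:
```python
from h import *
c=cv2.imread("pics/w10.png")
cv2.imwrite("pics/w10z.png",cv2.resize(c[0:190,180:320],None,fx=4,fy=4,interpolation=cv2.INTER_CUBIC)[:, :])
```

```text
(no output)
```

View pics/w10z.png

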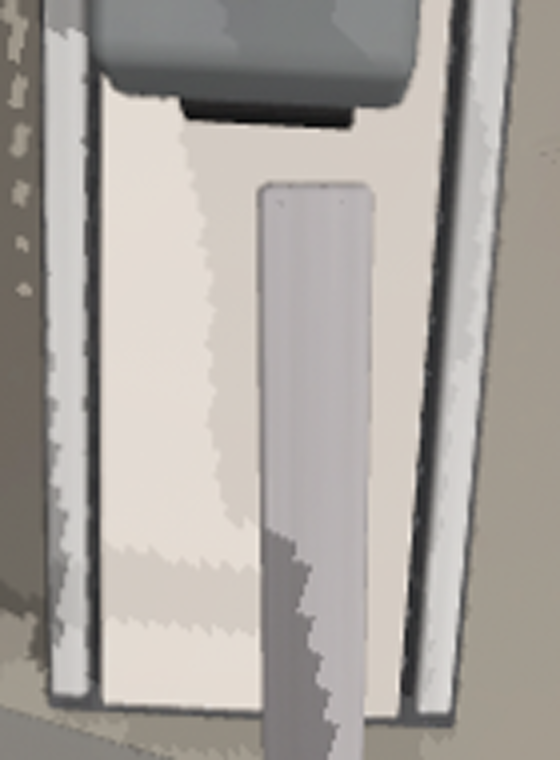

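Run:
```python
from tri import *
c=pc((0.39196924,0.14061425,0.06247488),(3.14149381,-9.60964795e-04,3.13725205e-01))
g=lambda x,y:(180+x/4-.4,y/4-.4)
z=.013
L=bp(c,[g(102,90),g(103,700)],z)[:,:2];Rr=bp(c,[g(445,85),g(399,715)],z)[:,:2]
for P in (L,Rr): d=P[0]-P[1];print(P.round(4).tolist(),np.degrees(np.arctan2(d[1],d[0])))
F=bp(c,[g(50,705),g(103,705),g(398,718),g(452,722)],z)[:,:2];d=F[1]-F[2];print(F.round(4).tolist(),"front",np.degrees(np.arctan2(d[1],d[0]))-90,np.linalg.norm(d),np.linalg.norm(F[0]-F[3]))
ft=bp(c,[g(183,118),g(352,127)],.0255)[:,:2];print("foot",ft.round(4).tolist(),np.linalg.norm(ft[0]-ft[1]))
tip=bp(c,[g(316,187)],.0625+.0279+.007);print("tip",tip)
a=np.radians(15);ux=np.array([np.cos(a),np.sin(a)]);uy=np.array([-ux[1],ux[0]])
fm=F[[1,2]].mean(0);m=F[[0,3]].mean(0)
print("S est bed",fm+.125*ux,m+.125*ux,"lat of L,R,foot:",(L@uy),(Rr@uy),(ft@uy))
print("foot S", ft.mean(0)+.014*ux)
print("S old lat",np.array([.5202,.1934])@uy,"pos",np.array([.5202,.1934])@ux,"bed front",fm@ux,"tip",tip[0,:2]@ux,tip[0,:2]@uy,"tcp",np.array([.39197,.14061])@ux)
```

```text
[[0.5078, 0.2188], [0.3935, 0.1878]] 15.173573801571859
[[0.5283, 0.158], [0.4101, 0.1258]] 15.237411996396743
[[0.3888, 0.1985], [0.3924, 0.1875], [0.4094, 0.1258], [0.4122, 0.1143]] front 15.394744077968184 0.06403460344006535 0.08737723678565507
foot [[0.5055, 0.2009], [0.5133, 0.1718]] 0.030098174766298537
tip [[0.48999405 0.17120937 0.0974    ]]
S est bed [0.52162007 0.18903372] [0.52123319 0.18878661] lat of L,R,foot: [0.07995799 0.07959908] [0.01591366 0.01540576] [0.06319001 0.03309188]
foot S [0.52292191 0.18995568]
S old lat 0.052172387541974515 pos 0.5525302181584009 bed front 0.427771823577804 tip 0.5176101545757349 0.038555755378849504 tcp 0.41500649206239154
```

jog_arm --gripper '[1.0,1.0,1.0,1.0,1.0,1.0,1.0,1.0,1.0,1.0]' --pt "0.01 -0.008 0" --pt "0.018 -0.0125 0.01" --pt "0.018 -0.0125 0.03" --pt "0.018 -0.0125 0.05" --pt "0.018 -0.0125 0.063" --pt "0.018 -0.0125 0.068" --pt "0.018 -0.0125 0.072" --pt "0.018 -0.0125 0.074" --pt "0.018 -0.0125 0.074" --pt "0.018 -0.0125 0.074" --spin '[0.03,0.045,0.045,0.045,0.045,0.045,0.045,0.045,0.045,0.045]'

```text
t: 16.05
eef_pos: [0.4064, 0.1591, -0.0103]
tool_rot: [-3.141, -0.003, 0.27]
contact_force: [-2.5, -0.4, 7.8]
opening: 0.0134
```

Run:
```python
from h import *
s=robot.read_state();p=s["eef_pos"];print(p,s["tool_rot"],s["opening"],s["contact_force"],s["wrist_torque"])
c=cam("wrist","w11.png")
d=cam("scene")["img"][140:230,180:270]
cv2.imwrite("pics/s11.png",np.hstack([cv2.resize(c["img"][40:280,150:370],(360,393)),cv2.resize(d,(393,393),interpolation=cv2.INTER_CUBIC)]))
```

```text
[ 0.40637679  0.15914676 -0.01030393] [-3.14142496 -0.00326986  0.26984931] 0.013375902440247502 [-2.53421911 -0.38623759  7.79293237] [ 0.06064098 -0.31456671 -0.01768183]
```

View pics/s11.png

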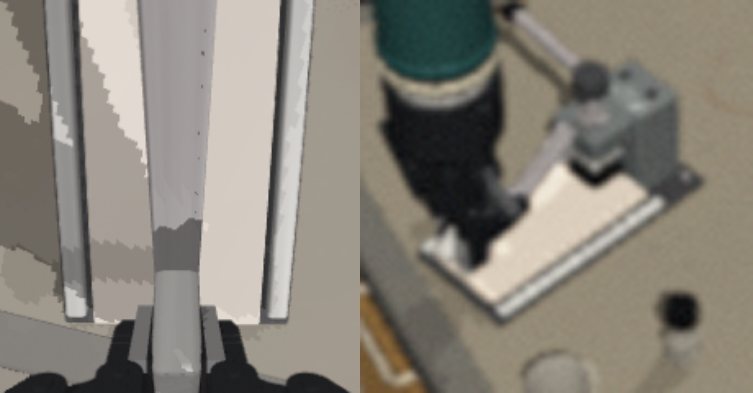

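View pics/w11.png

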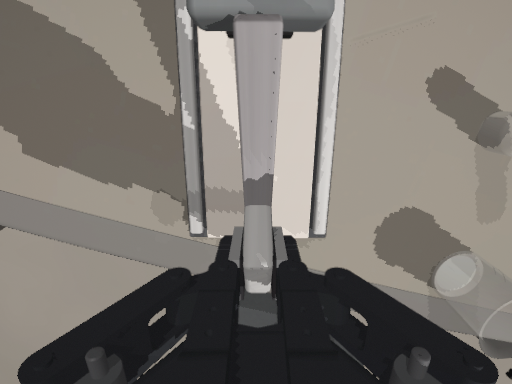

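jog_arm --gripper '[1.0,1.0,1.0,1.0,1.0,1.0,1.0,1.0,1.0,1.0]' --pt "0 0 -0.03" --pt "-0.02 0 -0.07" --pt "-0.02 0 -0.11" --pt "-0.01 -0.03 -0.12" --pt "0.0 -0.065 -0.12" --pt "0.02 -0.1 -0.12" --pt "0.04 -0.13 -0.12" --pt "0.053 -0.142 -0.12" --pt "0.053 -0.142 -0.12" --pt "0.053 -0.142 -0.12" --spin '[0,0,0,0,0,0,0,0,0,0]'

```text
t: 17.15
eef_pos: [0.4171, 0.3091, 0.1076]
tool_rot: [3.141, 0.002, 0.271]
contact_force: [-0.3, -0.5, -1.2]
opening: 0.013
```

Run:
```python
from h import *
s=robot.read_state();p=s["eef_pos"];print(p,s["tool_rot"],s["opening"],s["contact_force"],s["wrist_torque"])
c=cam("wrist","w12.png")
d=cam("scene")["img"][90:220,150:300]
cv2.imwrite("pics/s12.png",cv2.resize(d,None,fx=4,fy=4,interpolation=cv2.INTER_CUBIC))
```

```text
[0.41707862 0.30907448 0.10761329] [3.14073982e+00 1.69667963e-03 2.70506163e-01] 0.01304400779674957 [-0.31478103 -0.52902385 -1.23723232] [-0.02904445  0.05325542  0.06134739]
```

View pics/w12.png

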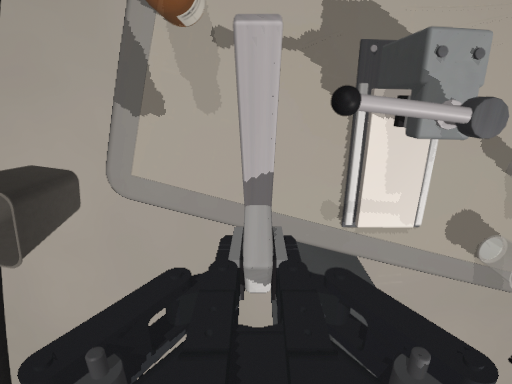

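View pics/s12.png

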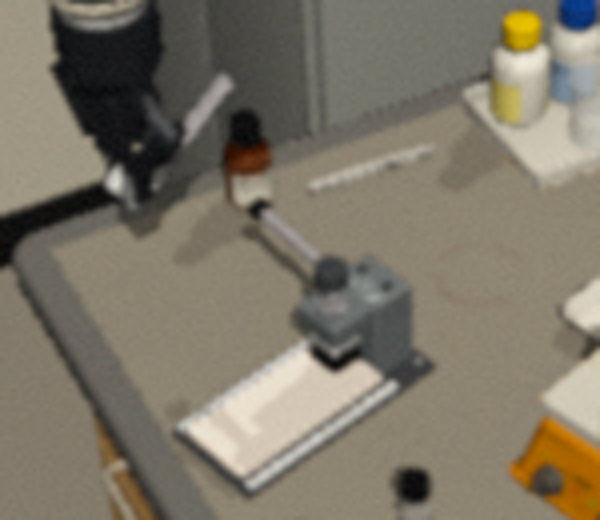

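Run:
```python
from h import *
c=cam("wrist"); s=robot.read_state()
print(bp(c,[(160,186),(160,208),(300,220),(330,252),(110,175),(135,170)],0).round(3)[:,:2])
# tip fit: pitch estimate
p=s["eef_pos"];R=Ro.from_euler("xyz",s["tool_rot"]).as_matrix()
from scipy.optimize import least_squares
# blade top-tip corners pixels (236,19),(281,19); block rear-top edge?
obs=np.array([(236.5,20),(280.5,19.5)])
def f(v):
    X=[p+R@np.array([v[0],sy,v[1]]) for sy in (-.007,.007)]
    return (pj(c,X)-obs).ravel()
r=least_squares(f,[.1,-.06]);print(r.x,r.fun)
```

```text
[[0.376 0.408]
 [0.35  0.404]
 [0.378 0.246]
 [0.348 0.198]
 [0.374 0.464]
 [0.387 0.438]]
[ 0.10265517 -0.08089646] [-2.44548882 -0.2747851  -2.86829183  0.26842653]
```

jog_arm --gripper '[1.0,1.0,1.0,1.0,1.0,1.0,1.0,0.75,0.75,0.75]' --pt "0.01 -0.004 0.02" --pt "0.0155 -0.007 0.06" --pt "0.0155 -0.007 0.09" --pt "0.0155 -0.007 0.11" --pt "0.0155 -0.007 0.12" --pt "0.0155 -0.007 0.1266" --pt "0.0155 -0.007 0.1266" --pt "0.0155 -0.007 0.1266" --pt "0.0155 -0.007 0.1266" --pt "0.0155 -0.007 0.1266" --spin '[0,0,0,0,0,0,0,0,0,0]'

```text
t: 18.3
eef_pos: [0.4318, 0.3211, -0.0174]
tool_rot: [-3.141, -0.002, 0.27]
contact_force: [-0.4, -0.9, 0.2]
opening: 0.0214
```

Run:
```python
from h import *
s=robot.read_state();p=s["eef_pos"];print(p,s["tool_rot"],s["opening"],s["contact_force"],s["wrist_torque"])
c=cam("wrist","w13.png")
```

```text
[ 0.43182604  0.32108306 -0.01735624] [-3.14085953e+00 -2.26147537e-03  2.69889672e-01] 0.02137691977059497 [-0.40221924 -0.86909242  0.19257965] [-0.00980945  0.01302788 -0.01959783]
```

View pics/w13.png

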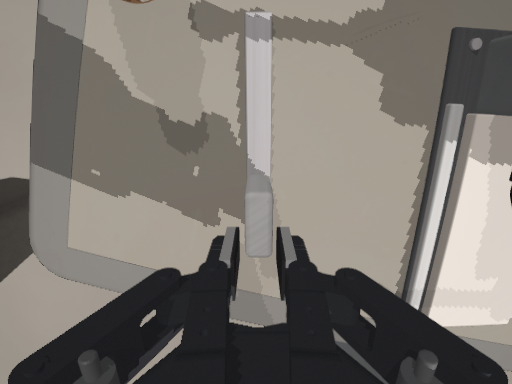

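Run:
```python
from h import *
c=cv2.imread("pics/w13.png")
cv2.imwrite("pics/w13z.png",cv2.resize(c[0:270,210:310],None,fx=5,fy=2.2,interpolation=cv2.INTER_CUBIC))
s=robot.read_state()
w=cam("wrist");R=Ro.from_euler("xyz",s["tool_rot"]).as_matrix();p=s["eef_pos"]
for z,uv in ((.007,(258.5,15)),(.04,(258.5,178)),(.04,(258.5,190)),(.0,(258.5,255)),(.04,(258.5,255))):
    print(z,uv,(R.T@(bp(w,[uv],z)[0]-p)).round(4))
```

```text
0.007 (258.5, 15) [ 0.1192  0.0011 -0.0244]
0.04 (258.5, 178) [ 0.0432  0.0012 -0.0575]
0.04 (258.5, 190) [ 0.0374  0.0012 -0.0575]
0.0 (258.5, 255) [-0.0221  0.0014 -0.0176]
0.04 (258.5, 255) [ 0.0025  0.0012 -0.0576]
```

View pics/w13z.png

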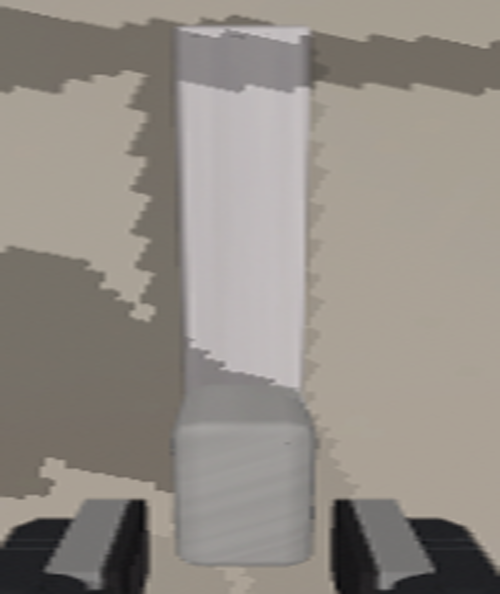

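jog_arm --gripper '[0.75,0.75,0.75,0.75,0.9,1.0,1.0,1.0,1.0,1.0]' --pt "0.009 0.001 0.0" --pt "0.0175 0.001 0.003" --pt "0.0175 0.001 0.0105" --pt "0.0175 0.001 0.0105" --pt "0.0175 0.001 0.0105" --pt "0.0175 0.001 0.0105" --pt "0.0175 0.001 0.0105" --pt "0.0175 0.001 0.0105" --pt "0.0175 0.001 0.0105" --pt "0.0175 0.001 0.0105" --spin '[0,0,0,0,0,0,0,0,0,0]'

```text
t: 19.4
eef_pos: [0.448, 0.3241, -0.029]
tool_rot: [-3.142, -0.0, 0.27]
contact_force: [-0.2, 0.5, -1.1]
opening: 0.0133
```

Run:
```python
from h import *
s=robot.read_state();p=s["eef_pos"];print(p,s["tool_rot"],s["opening"],s["contact_force"])
S=np.array([.5222,.1895]);a=np.radians(15.25);ux=np.array([np.cos(a),np.sin(a)])
R=Ro.from_euler("xyz",s["tool_rot"]).as_matrix()
for d in (.140,.150):print(R.T@(np.r_[S-d*ux,p[2]]-p), s["tool_rot"][2]-a)
```

```text
[ 0.4479759   0.32410763 -0.0290035 ] [-3.14156663e+00 -1.69199647e-04  2.69866993e-01] 0.013304441581080509 [-0.16537189  0.46433882 -1.06907157]
[-1.04348213e-01  1.49005482e-01 -2.15339483e-05] 0.0037042817204865353
[-1.14348144e-01  1.48968439e-01 -2.32249690e-05] 0.0037042817204865353
```

jog_arm --gripper '[1.0,1.0,1.0,1.0,1.0,1.0,1.0,1.0,1.0,1.0]' --pt "0 0 -0.04" --pt "-0.035 0 -0.075" --pt "-0.08 0.0 -0.075" --pt "-0.104 0.02 -0.075" --pt "-0.104 0.065 -0.075" --pt "-0.104 0.11 -0.075" --pt "-0.104 0.149 -0.075" --pt "-0.104 0.149 -0.06" --pt "-0.104 0.149 -0.03" --pt "-0.104 0.149 -0.022" --spin '[0,0,0.004,0.004,0.004,0.004,0.004,0.004,0.004,0.004]'

```text
t: 20.4
eef_pos: [0.3853, 0.1515, -0.0092]
tool_rot: [3.141, 0.004, 0.265]
contact_force: [-0.7, -0.7, -1.5]
opening: 0.013
```

Run:
```python
from h import *
s=robot.read_state();p=s["eef_pos"];print(p,s["tool_rot"],s["opening"],s["contact_force"])
c=cam("wrist","w14.png")
S=np.array([.5222,.1895]);a=np.radians(15.25);ux=np.array([np.cos(a),np.sin(a)]);uy=np.array([-ux[1],ux[0]])
print((p[:2]-S)@ux,(p[:2]-S)@uy)
```

```text
[ 0.38525224  0.15151248 -0.00915237] [3.14138514 0.00411698 0.26457875] 0.01299800578816206 [-0.73232536 -0.72467547 -1.54400404]
-0.14211736755120266 -0.0006283435115057253
```

View pics/w14.png

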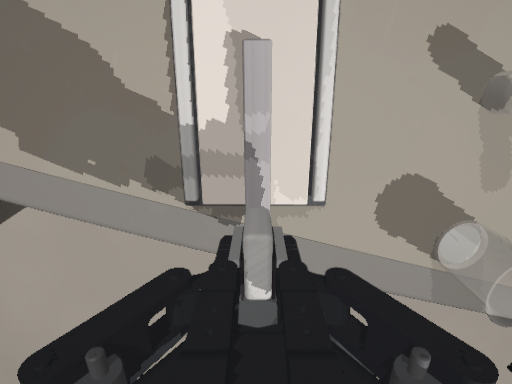

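jog_arm --gripper '[1.0,1.0,1.0,1.0,1.0,1.0,1.0,1.0,1.0,1.0]' --pt "0.007 0 0" --pt "0.014 0 0" --pt "0.021 0 0" --pt "0.021 0 0.001" --pt "0.021 0 0.002" --pt "0.021 0 0.003" --pt "0.021 0 0.004" --pt "0.021 0 0.005" --pt "0.021 0 0.005" --pt "0.021 0 0.005" --spin '[0,0,0,0,0,0,0,0,0,0]'

```text
t: 21.45
eef_pos: [0.4078, 0.1585, -0.012]
tool_rot: [-3.142, 0.0, 0.266]
contact_force: [-1.8, -0.1, -2.8]
opening: 0.013
```

Run:
```python
from h import *
s=robot.read_state();p=s["eef_pos"];print(p,s["tool_rot"],s["opening"],s["contact_force"],s["wrist_torque"])
S=np.array([.5222,.1895]);a=np.radians(15.25);ux=np.array([np.cos(a),np.sin(a)]);uy=np.array([-ux[1],ux[0]])
print((p[:2]-S)@ux,(p[:2]-S)@uy)
```

```text
[ 0.40783242  0.15854208 -0.01195475] [-3.14152411e+00  1.99464503e-04  2.66211426e-01] 0.013037956968890327 [-1.75346067 -0.05866171 -2.83353095] [-0.01936793  0.48857993  0.04779564]
-0.11848328981156823 0.0002144300955027594
```

Run:
```python
from h import *
c=cam("wrist")["img"]
d=cam("scene")["img"][140:230,180:270]
cv2.imwrite("pics/s15.png",np.hstack([cv2.resize(c[0:270,130:380],(420,450)),cv2.resize(d,(380,450),interpolation=cv2.INTER_CUBIC)]))
print(robot.read_state()["contact_force"])
```

```text
[-0.85887383 -0.58805104 -2.87776053]
```

View pics/s15.png

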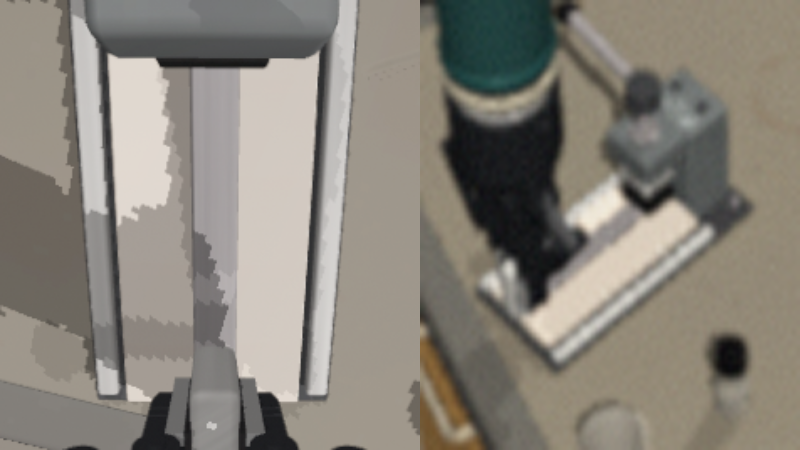

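jog_arm --gripper '[1.0,1.0,1.0,1.0,1.0,1.0,1.0,1.0,1.0,1.0]' --pt "-0.002 0 0" --pt "-0.004 0 0" --pt "-0.004 0 0.0005" --pt "-0.004 0 0.001" --pt "-0.004 0 0.0015" --pt "-0.004 0 0.002" --pt "-0.004 0 0.002" --pt "-0.004 0 0.002" --pt "-0.004 0 0.002" --pt "-0.004 0 0.002" --spin '[0,0,0,0,0,0,0,0,0,0]'

```text
t: 22.55
eef_pos: [0.4039, 0.1573, -0.0141]
tool_rot: [3.142, -0.0, 0.266]
contact_force: [0.3, -0.8, -0.7]
opening: 0.0132
```

Run:
```python
from h import *
s=robot.read_state();p=s["eef_pos"];print(p,s["tool_rot"],s["opening"],s["contact_force"],s["wrist_torque"])
S=np.array([.5222,.1895]);a=np.radians(15.25);ux=np.array([np.cos(a),np.sin(a)]);uy=np.array([-ux[1],ux[0]])
print((p[:2]-S)@ux,(p[:2]-S)@uy)
c=cam("wrist")["img"]
d=cam("scene")["img"][140:230,180:270]
cv2.imwrite("pics/s16.png",np.hstack([cv2.resize(c[0:270,130:380],(420,450)),cv2.resize(d,(380,450),interpolation=cv2.INTER_CUBIC)]))
```

```text
[ 0.40387273  0.15725114 -0.01410225] [ 3.14158688e+00 -2.47983746e-05  2.65809597e-01] 0.013226248556725842 [ 0.27215974 -0.79359617 -0.65930721] [-0.01815782  0.03488302 -0.00250569]
-0.1226431062103154 1.0469140715541262e-05
```

View pics/s16.png

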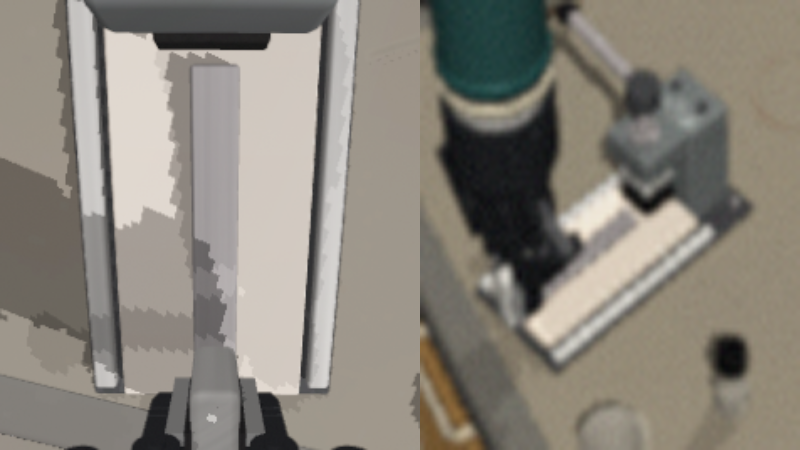

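jog_arm --gripper '[1.0,1.0,1.0,1.0,1.0,1.0,1.0,1.0,1.0,1.0]' --pt "0 0 0.0005" --pt "0 0 0.001" --pt "0 0 0.0015" --pt "0 0 0.002" --pt "0 0 0.002" --pt "0 0 0.002" --pt "0 0 0.002" --pt "0 0 0.002" --pt "0 0 0.002" --pt "0 0 0.002" --spin '[0,0,0,0,0,0,0,0,0,0]'

```text
t: 23.65
eef_pos: [0.4039, 0.1573, -0.0161]
tool_rot: [3.142, -0.0, 0.266]
contact_force: [-0.1, 0.1, -0.1]
opening: 0.0133
```

jog_arm --gripper '[1.0,1.0,1.0,1.0,1.0,1.0,1.0,1.0,1.0,1.0]' --pt "0.004 0 0.0005" --pt "0.01 0 0.0005" --pt "0.017 0 0.0005" --pt "0.024 0 0.0005" --pt "0.03 0 0.0005" --pt "0.034 0 0.0005" --pt "0.037 0 0.0005" --pt "0.039 0 0.0005" --pt "0.0395 0 0.0005" --pt "0.04 0 0.0005" --spin '[0,0,0,0,0,0,0,0,0,0]'

```text
t: 24.65
eef_pos: [0.4391, 0.1668, -0.0163]
tool_rot: [3.141, 0.008, 0.266]
contact_force: [-14.4, -3.4, 20.8]
opening: 0.0135
```

Run:
```python
from h import *
s=robot.read_state();p=s["eef_pos"];print(p,s["tool_rot"],s["opening"],s["contact_force"],s["wrist_torque"])
S=np.array([.5222,.1895]);a=np.radians(15.25);ux=np.array([np.cos(a),np.sin(a)]);uy=np.array([-ux[1],ux[0]])
print((p[:2]-S)@ux,(p[:2]-S)@uy, s["contact_force"][:2]@ux)
c=cam("wrist")["img"]
d=cam("scene")["img"][140:230,180:270]
cv2.imwrite("pics/s17.png",np.hstack([cv2.resize(c[0:270,130:380],(420,450)),cv2.resize(d,(380,450),interpolation=cv2.INTER_CUBIC)]))
```

```text
[ 0.43910981  0.16683964 -0.0163012 ] [3.14143929 0.00781663 0.26584212] 0.013509156251659136 [-14.41592955  -3.44395748  20.79296461] [-5.26990525e-01  1.86543607e+00 -1.66702147e-03]
-0.08612474713187898 -7.108690815454023e-06 -14.81417440555494
```

View pics/s17.png

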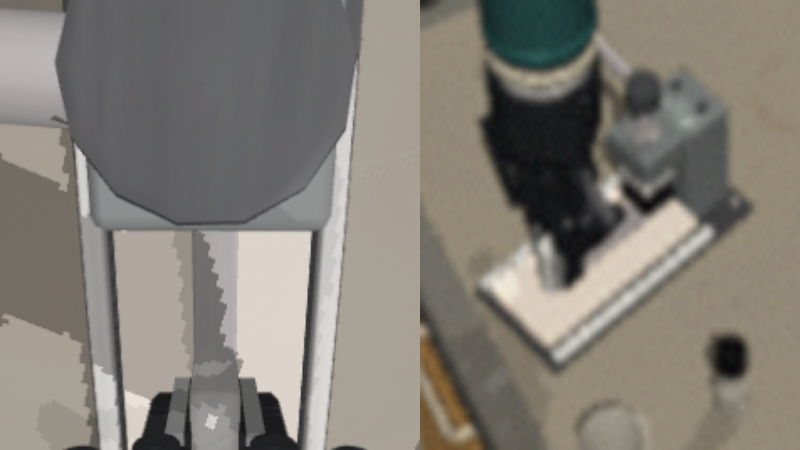

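jog_arm --gripper '[1.0,1.0,1.0,1.0,1.0,1.0,0.75,0.75,0.75,0.75]' --pt "-0.001 0 0" --pt "-0.002 0 0" --pt "-0.003 0 0" --pt "-0.003 0 0" --pt "-0.003 0 0" --pt "-0.003 0 0" --pt "-0.003 0 0" --pt "-0.003 0 0" --pt "-0.003 0 0" --pt "-0.003 0 0" --spin '[0,0,0,0,0,0,0,0,0,0]'

```text
t: 25.75
eef_pos: [0.4395, 0.1669, -0.0169]
tool_rot: [3.142, 0.0, 0.266]
contact_force: [0.6, 0.4, 0.5]
opening: 0.0214
```

Run:
```python
from h import *
s=robot.read_state();p=s["eef_pos"];print(p,s["tool_rot"],s["opening"],s["contact_force"],s["wrist_torque"])
S=np.array([.5222,.1895]);a=np.radians(15.25);ux=np.array([np.cos(a),np.sin(a)]);uy=np.array([-ux[1],ux[0]])
print((p[:2]-S)@ux,(p[:2]-S)@uy, s["contact_force"][:2]@ux)
c=cam("wrist")["img"]
d=cam("scene")["img"][140:230,180:270]
cv2.imwrite("pics/s18.png",np.hstack([cv2.resize(c[120:384,130:380],(420,450)),cv2.resize(d,(380,450),interpolation=cv2.INTER_CUBIC)]))
```

```text
[ 0.43948744  0.16692384 -0.01687355] [3.14158941e+00 2.74878825e-04 2.65802056e-01] 0.021389776250454712 [0.57712297 0.38122372 0.51038419] [-0.01097002  0.01527497 -0.03371023]
-0.08573826304544926 -2.5208703735264564e-05 0.6570746634235937
```

View pics/s18.png

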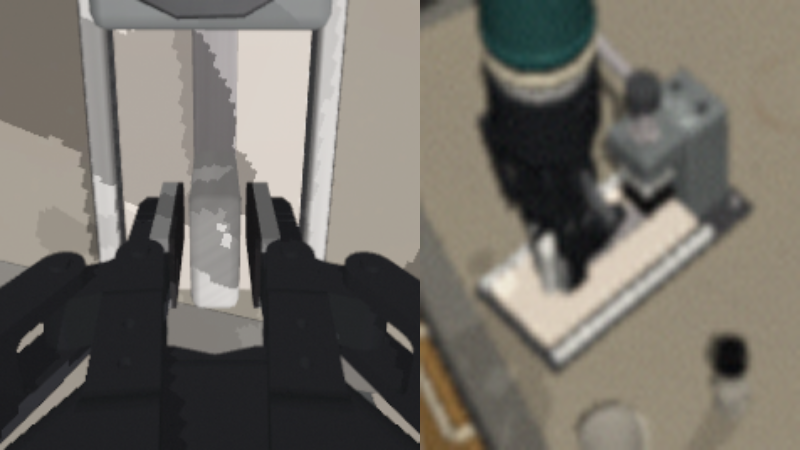

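jog_arm --gripper '[0.75,0.75,0.5,0.5,0.5,0.5,0.5,0.5,0.5,0.5]' --pt "0 0 -0.045" --pt "0 0 -0.09" --pt "0.0 -0.01 -0.13" --pt "0.015 -0.02 -0.14" --pt "0.03 -0.03 -0.14" --pt "0.045 -0.04 -0.14" --pt "0.06 -0.05 -0.14" --pt "0.075 -0.06 -0.14" --pt "0.086 -0.062 -0.14" --pt "0.086 -0.062 -0.14" --spin '[0,-0.1,-0.25,-0.4,-0.55,-0.7,-0.85,-1.0,-1.15,-1.3]'

```text
t: 26.85
eef_pos: [0.5075, 0.2503, 0.1233]
tool_rot: [3.141, -0.0, 1.572]
contact_force: [0.3, 0.3, -0.1]
opening: 0.0428
```

Run:
```python
from h import *
s=robot.read_state();p=s["eef_pos"];print(p,s["tool_rot"],s["opening"],s["contact_force"])
c=cam("wrist","w19.png")
```

```text
[0.50748579 0.25025567 0.12330792] [ 3.14078889e+00 -3.67148526e-04  1.57247547e+00] 0.04278447337028026 [ 0.25454452  0.32268711 -0.14112613]
```

View pics/w19.png

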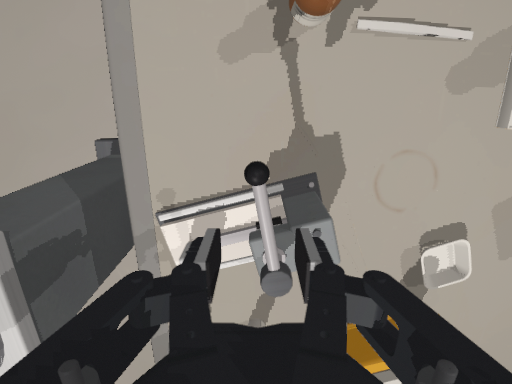

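```bash
cat > lev.py <<'E'
from h import *
def lev(c,ball,bar):
    for z in (.108,.111,.114):
        P=bp(c,[ball,bar],z)[:,:2];d=P[0]-P[1];a=np.degrees(np.arctan2(d[1],d[0]))
        S=np.array([.5222,.1895]);e=P[0]-S
        print(z,P.round(4).tolist(),"ang",a.round(1),"L",((140.25-a)/57.3).round(3),"ballS",np.degrees(np.arctan2(e[1],e[0])).round(1),np.linalg.norm(e).round(4))
E
python3 - <<'E'
from lev import *
c=cam("wrist")
lev(c,(257,174),(269,240))
cv2.imwrite("pics/z19.png",cv2.resize(c["img"][150:300,200:330],None,fx=4,fy=4,interpolation=cv2.INTER_CUBIC))
E
```

```text
0.108 [[0.506, 0.2752], [0.5159, 0.2211]] ang 100.4 L 0.695 ballS 100.7 0.0872
0.111 [[0.506, 0.276], [0.5158, 0.2227]] ang 100.4 L 0.695 ballS 100.6 0.088
0.114 [[0.506, 0.2768], [0.5156, 0.2243]] ang 100.4 L 0.695 ballS 100.5 0.0888
```

View pics/z19.png

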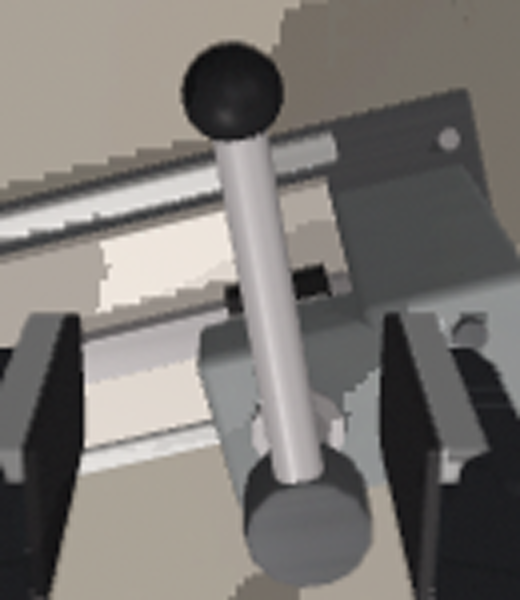

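jog_arm --gripper '[0.5,0.5,0.5,0.6,0.7,0.8,0.9,1.0,1.0,1.0]' --pt "0 0.0035 0.005" --pt "0 0.0035 0.02" --pt "0 0.0035 0.045" --pt "0 0.0035 0.057" --pt "0 0.0035 0.057" --pt "0 0.0035 0.057" --pt "0 0.0035 0.057" --pt "0 0.0035 0.057" --pt "0 0.0035 0.057" --pt "0 0.0035 0.057" --spin '[-0.12,-0.18,-0.18,-0.18,-0.18,-0.18,-0.18,-0.18,-0.18,-0.18]'

```text
t: 27.95
eef_pos: [0.5111, 0.2498, 0.0675]
tool_rot: [3.139, -0.0, 1.746]
contact_force: [3.2, 1.2, -0.7]
opening: 0.0075
```

Run:
```python
from h import *
s=robot.read_state();p=s["eef_pos"];print(p,s["tool_rot"],s["opening"],s["contact_force"],s["wrist_torque"])
e=p[:2]-[.5222,.1895];print(np.linalg.norm(e),np.degrees(np.arctan2(e[1],e[0])),np.degrees(s["tool_rot"][2]))
c=cam("wrist")
cv2.imwrite("pics/z20.png",cv2.resize(c["img"][150:330,180:340],None,fx=3,fy=3,interpolation=cv2.INTER_CUBIC))
```

```text
[0.51112759 0.24980076 0.06747874] [ 3.13864651e+00 -4.81924064e-04  1.74576772e+00] 0.007533569618313025 [ 3.21312615  1.2408995  -0.65103476] [ 0.10134246 -0.61532124  0.08865117]
0.061308884723860715 100.40473198745907 100.02512235682084
```

View pics/z20.png

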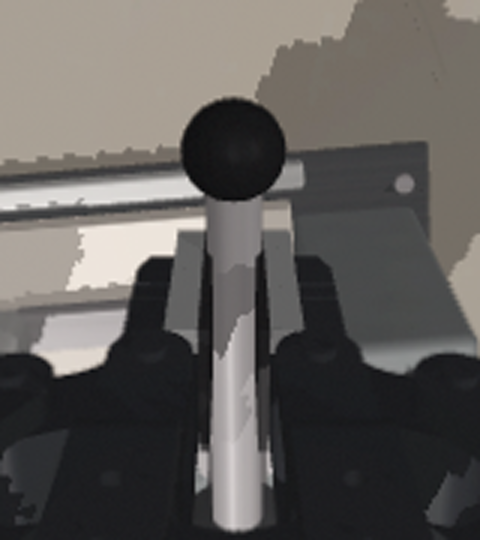

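jog_arm --gripper '[1.0,1.0,1.0,1.0,1.0,1.0,1.0,1.0,1.0,1.0]' --pt "-0.0002 -0.0043 0.001" --pt "-0.0006 -0.0086 0.002" --pt "-0.0013 -0.0128 0.0029" --pt "-0.0024 -0.0169 0.0039" --pt "-0.0037 -0.021 0.0049" --pt "-0.0053 -0.025 0.0059" --pt "-0.0074 -0.0291 0.0069" --pt "-0.0074 -0.0291 0.0069" --pt "-0.0074 -0.0291 0.0069" --pt "-0.0074 -0.0291 0.0069" --spin '[-0.07,-0.14,-0.21,-0.28,-0.35,-0.42,-0.495,-0.495,-0.495,-0.495]'

```text
t: 29.0
eef_pos: [0.4841, 0.2373, 0.0605]
tool_rot: [3.138, 0.002, 2.241]
contact_force: [4.7, 1.3, -1.1]
opening: 0.0075
```

```bash
cat > st.py <<'E'
from h import *
s=robot.read_state();p=s["eef_pos"];print(s["t"],p.round(4),s["tool_rot"].round(4),s["opening"].round(4),"F",s["contact_force"].round(2),"T",s["wrist_torque"].round(2))
S=np.array([.5222,.1895]);a=np.radians(15.25);ux=np.array([np.cos(a),np.sin(a)]);uy=np.array([-ux[1],ux[0]])
e=p[:2]-S;print("polar",np.linalg.norm(e).round(4),np.degrees(np.arctan2(e[1],e[0])).round(2),"yaw",np.degrees(s["tool_rot"][2]).round(2),"stand",(e@ux).round(4),(e@uy).round(4),"Fx",(s["contact_force"][:2]@ux).round(2))
E
python3 st.py
python3 - <<'E'
from h import *
c=cam("wrist")
cv2.imwrite("pics/z21.png",cv2.resize(c["img"][150:330,180:340],None,fx=3,fy=3,interpolation=cv2.INTER_CUBIC))
E
```

```text
Traceback (most recent call last):
  File "st.py", line 2, in <module>
    s=robot.read_state();p=s["eef_pos"];print(s["t"],p.round(4),s["tool_rot"].round(4),s["opening"].round(4),"F",s["contact_force"].round(2),"T",s["wrist_torque"].round(2))
                                                                                       ^^^^^^^^^^^^^^^^^^
AttributeError: 'float' object has no attribute 'round'
```

View pics/z21.png

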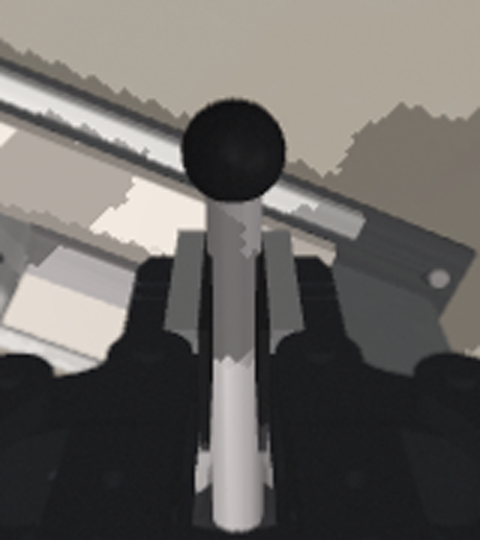

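jog_arm --gripper '[0.7,0.7,0.7,0.7,0.7,0.7,0.7,0.7,0.7,0.7]' --pt "0 0 0" --pt "0 0 -0.03" --pt "0 -0.005 -0.045" --pt "-0.004 -0.015 -0.045" --pt "-0.008 -0.025 -0.045" --pt "-0.012 -0.037 -0.045" --pt "-0.016 -0.049 -0.045" --pt "-0.02 -0.061 -0.045" --pt "-0.024 -0.073 -0.045" --pt "-0.0275 -0.0787 -0.045" --spin '[0,0,-0.147,-0.294,-0.441,-0.588,-0.735,-0.882,-1.029,-1.167]'

```text
t: 30.05
eef_pos: [0.4357, 0.1658, 0.1042]
tool_rot: [3.141, -0.003, -2.87]
contact_force: [0.5, -0.3, 0.2]
opening: 0.0258
```

```bash
sed -i 's/s\["opening"\].round(4)/round(s["opening"],4)/' st.py; python3 st.py
python3 - <<'E'
from h import *
c=cam("wrist","w22.png")
E
```

```text
30.05 [0.4357 0.1658 0.1042] [ 3.1413e+00 -2.9000e-03 -2.8699e+00] 0.0258 F [ 0.45 -0.33  0.15] T [-0.05 -0.01  0.03]
polar 0.0897 -164.68 yaw -164.43 stand -0.0897 -0.0001 Fx 0.35
```

View pics/w22.png

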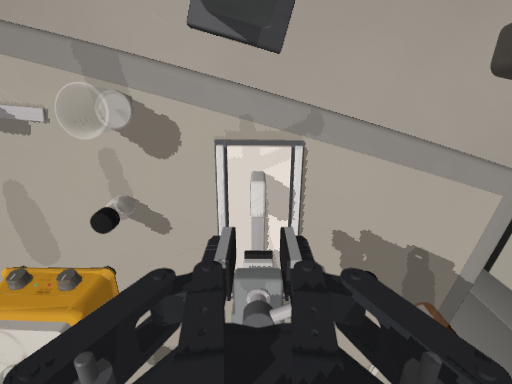

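Run:
```python
from h import *
s=robot.read_state();w=cam("wrist")
cv2.imwrite("pics/z22.png",cv2.resize(w["img"][130:280,200:320],None,fx=5,fy=4,interpolation=cv2.INTER_CUBIC))
R=Ro.from_euler("xyz",s["tool_rot"]).as_matrix();p=s["eef_pos"]
for v in (170,173,200,205,210): print(v,(R.T@(bp(w,[(258.5,v)],.0525)[0]-p)).round(4))
```

```text
170 [0.0206 0.0002 0.0517]
173 [0.0179 0.0002 0.0517]
200 [-0.0071  0.0003  0.0516]
205 [-0.0119  0.0003  0.0516]
210 [-0.0167  0.0003  0.0516]
```

View pics/z22.png

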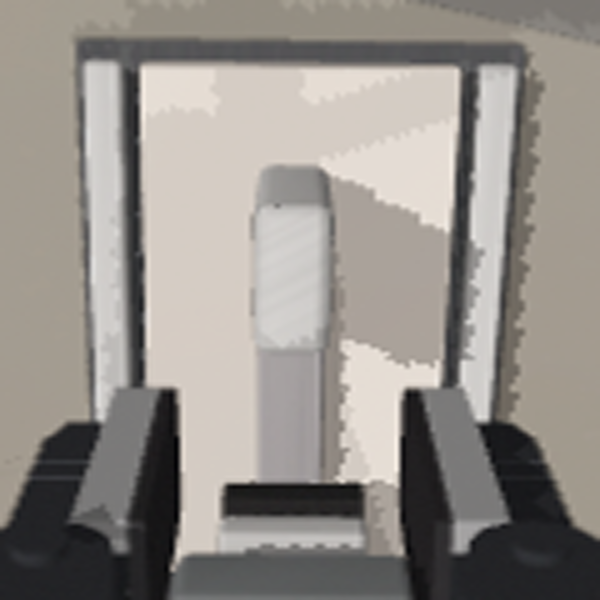

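jog_arm --gripper '[0.7,0.7,0.7,0.7,0.7,0.8,0.9,1.0,1.0,1.0]' --pt "-0.0065 0 0.02" --pt "-0.0065 0 0.06" --pt "-0.0065 0 0.1" --pt "-0.0065 0 0.115" --pt "-0.0065 0 0.12" --pt "-0.0065 0 0.12" --pt "-0.0065 0 0.12" --pt "-0.0065 0 0.12" --pt "-0.0065 0 0.12" --pt "-0.0065 0 0.12" --spin '[0.003,0.003,0.003,0.003,0.003,0.003,0.003,0.003,0.003,0.003]'

```text
t: 31.15
eef_pos: [0.4443, 0.1685, -0.0151]
tool_rot: [3.141, 0.001, -2.879]
contact_force: [-0.2, 0.5, -4.3]
opening: 0.0134
```

```bash
python3 st.py
```

```text
31.15 [ 0.4443  0.1685 -0.0151] [ 3.1414e+00  8.0000e-04 -2.8786e+00] 0.0134 F [-0.19  0.54 -4.32] T [0.08 0.2  0.07]
polar 0.0807 -164.9 yaw -164.93 stand -0.0807 0.0002 Fx -0.04
```

jog_arm --gripper '[1.0,1.0,1.0,1.0,1.0,1.0,1.0,1.0,1.0,1.0]' --pt "0.0 0 0.0007" --pt "0.0005 0 0.0007" --pt "0.001 0 0.0007" --pt "0.0015 0 0.0007" --pt "0.002 0 0.0007" --pt "0.0025 0 0.0007" --pt "0.003 0 0.0007" --pt "0.0035 0 0.0007" --pt "0.004 0 0.0007" --pt "0.0045 0 0.0007" --spin '[0,0,0,0,0,0,0,0,0,0]'

```text
t: 32.15
eef_pos: [0.4432, 0.168, -0.0152]
tool_rot: [3.142, 0.007, -2.878]
contact_force: [7.8, 2.5, -3.6]
opening: 0.013
```

```bash
python3 st.py; python3 -c "
from h import *
for i in range(4): cam('scene'); s=robot.read_state(); print(s['contact_force'].round(2))"
```

```text
32.15 [ 0.4432  0.168  -0.0152] [ 3.1415  0.0067 -2.8784] 0.013 F [ 7.77  2.54 -3.59] T [ 0.25 -0.72  0.07]
polar 0.0818 -164.8 yaw -164.92 stand -0.0818 0.0001 Fx 8.17
[ 8.13  1.94 -2.63]
[ 7.81  2.68 -3.01]
[ 8.29  2.61 -3.43]
[ 8.21  2.47 -2.74]
```

jog_arm --gripper '[1.0,1.0,1.0,1.0,1.0,1.0,1.0,1.0,1.0,1.0]' --pt "0.0003 0 0.0005" --pt "0.0006 0 0.0007" --pt "0.0009 0 0.0007" --pt "0.0012 0 0.0007" --pt "0.0015 0 0.0007" --pt "0.0018 0 0.0007" --pt "0.0021 0 0.0007" --pt "0.0024 0 0.0007" --pt "0.0027 0 0.0007" --pt "0.003 0 0.0007" --spin '[0,0,0,0,0,0,0,0,0,0]'

```text
t: 33.35
eef_pos: [0.4414, 0.1675, -0.0153]
tool_rot: [3.141, 0.009, -2.878]
contact_force: [10.0, 2.5, -0.7]
opening: 0.0133
```

```bash
python3 st.py
```

```text
33.35 [ 0.4414  0.1675 -0.0153] [ 3.1415  0.0085 -2.8784] 0.0133 F [10.01  2.49 -0.74] T [ 0.19 -0.77  0.04]
polar 0.0837 -164.8 yaw -164.92 stand -0.0837 0.0001 Fx 10.31
```

Run:
```python
from h import *
w=cam("wrist","w25.png");s=robot.read_state();print(s["contact_force"].round(2))
cv2.imwrite("pics/z25.png",cv2.resize(w["img"][80:330,180:340],None,fx=3.5,fy=2.3,interpolation=cv2.INTER_CUBIC))
```

```text
[ 7.84  1.93 -0.44]
```

View pics/z25.png

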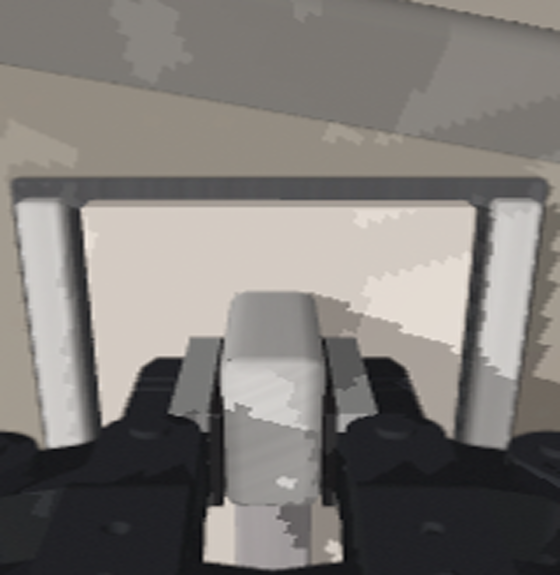

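jog_arm --gripper '[1.0,1.0,1.0,1.0,1.0,1.0,1.0,1.0,1.0,1.0]' --pt "0.0003 0 0" --pt "0.0006 0 0" --pt "0.0009 0 0" --pt "0.0012 0 0" --pt "0.0015 0 0" --pt "0.0018 0 0" --pt "0.002 0 0" --pt "0.002 0 0" --pt "0.002 0 0" --pt "0.002 0 0" --spin '[0,0,0,0,0,0,0,0,0,0]'

```text
t: 34.4
eef_pos: [0.4395, 0.167, -0.0152]
tool_rot: [3.142, 0.008, -2.878]
contact_force: [8.7, 2.9, -0.6]
opening: 0.0134
```

```bash
python3 st.py
```

```text
34.4 [ 0.4395  0.167  -0.0152] [ 3.1415  0.0085 -2.8785] 0.0134 F [ 8.65  2.87 -0.63] T [ 0.22 -0.69 -0.06]
polar 0.0857 -164.79 yaw -164.92 stand -0.0857 0.0001 Fx 9.1
```

jog_arm --gripper '[0.7,0.7,0.5,0.5,0.5,0.5,0.5,0.5,0.5,0.5]' --pt "0 0 0" --pt "0 0 -0.045" --pt "0 0 -0.09" --pt "-0.005 0.005 -0.12" --pt "-0.015 0.015 -0.12" --pt "-0.026 0.025 -0.12" --pt "-0.037 0.035 -0.12" --pt "-0.048 0.045 -0.12" --pt "-0.058 0.053 -0.12" --pt "-0.0656 0.0564 -0.12" --spin '[0,0,0.14,0.287,0.434,0.58,0.727,0.874,1.02,1.164]'

```text
t: 35.4
eef_pos: [0.4827, 0.2375, 0.1022]
tool_rot: [-3.139, -0.001, 2.235]
contact_force: [-0.6, -0.5, 0.0]
opening: 0.0424
```

```bash
python3 st.py; python3 -c "
from lev import *
c=cam('wrist')
cv2.imwrite('pics/z27.png',cv2.resize(c['img'][120:300,190:330],None,fx=4,fy=3,interpolation=cv2.INTER_CUBIC))"
```

```text
35.4 [0.4827 0.2375 0.1022] [-3.1392e+00 -6.0000e-04  2.2353e+00] 0.0424 F [-0.56 -0.55  0.  ] T [-0.02 -0.    0.01]
polar 0.0622 129.45 yaw 128.08 stand -0.0255 0.0567 Fx -0.69
```

View pics/z27.png

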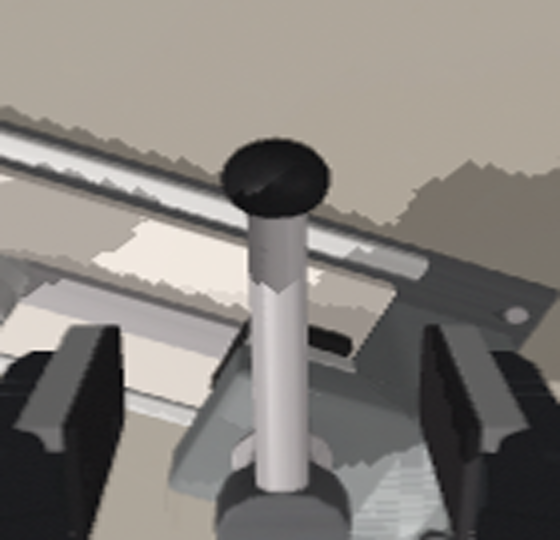

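jog_arm --gripper '[0.5,0.5,0.6,0.7,0.8,0.9,1.0,1.0,1.0,1.0]' --pt "-0.001 0.001 0.025" --pt "-0.001 0.001 0.0415" --pt "-0.001 0.001 0.0415" --pt "-0.001 0.001 0.0415" --pt "-0.001 0.001 0.0415" --pt "-0.001 0.001 0.0415" --pt "-0.001 0.001 0.0415" --pt "-0.001 0.001 0.0415" --pt "-0.001 0.001 0.0415" --pt "-0.001 0.001 0.0415" --spin '[0,0,0,0,0,0,0,0,0,0]'

```text
t: 36.45
eef_pos: [0.4853, 0.2373, 0.0629]
tool_rot: [3.141, 0.0, 2.241]
contact_force: [-3.3, -1.1, 6.5]
opening: 0.0075
```

```bash
python3 st.py
```

```text
36.45 [0.4853 0.2373 0.0629] [3.1406e+00 3.0000e-04 2.2410e+00] 0.0075 F [-3.25 -1.13  6.48] T [-0.21  0.46 -0.03]
polar 0.0604 127.63 yaw 128.4 stand -0.023 0.0558 Fx -3.43
```

jog_arm --gripper '[1.0,1.0,1.0,1.0,1.0,1.0,1.0,1.0,1.0,1.0]' --pt "0 0.001 -0.0002" --pt "0 0.002 -0.0004" --pt "0 0.003 -0.0006" --pt "0 0.004 -0.0007" --pt "0 0.0042 -0.0007" --pt "0 0.0042 -0.0007" --pt "0 0.0042 -0.0007" --pt "0 0.0042 -0.0007" --pt "0 0.0042 -0.0007" --pt "0 0.0042 -0.0007" --spin '[0.012,0.024,0.036,0.048,0.05,0.05,0.05,0.05,0.05,0.05]'

```text
t: 37.45
eef_pos: [0.4877, 0.2392, 0.0635]
tool_rot: [-3.14, 0.0, 2.191]
contact_force: [-5.2, -2.9, 8.6]
opening: 0.0075
```

```bash
python3 st.py
```

```text
37.45 [0.4877 0.2392 0.0635] [-3.1401e+00  3.0000e-04  2.1911e+00] 0.0075 F [-5.23 -2.93  8.64] T [-0.59  0.77 -0.06]
polar 0.0605 124.81 yaw 125.54 stand -0.0203 0.057 Fx -5.81
```

jog_arm --gripper '[0.7,0.7,0.7,0.7,0.7,0.7,0.7,0.7,0.7,0.7]' --pt "0 0 0" --pt "0 0 -0.03" --pt "0 -0.01 -0.04" --pt "-0.004 -0.02 -0.04" --pt "-0.008 -0.03 -0.04" --pt "-0.012 -0.042 -0.04" --pt "-0.017 -0.054 -0.04" --pt "-0.022 -0.066 -0.04" --pt "-0.027 -0.078 -0.04" --pt "-0.03 -0.0836 -0.04" --spin '[0,-0.02,-0.17,-0.32,-0.47,-0.62,-0.77,-0.92,-1.07,-1.217]'

```text
t: 38.45
eef_pos: [0.4374, 0.1663, 0.1023]
tool_rot: [3.142, 0.001, -2.869]
contact_force: [-0.4, 1.1, 0.2]
opening: 0.0253
```

```bash
python3 st.py;  python3 - <<'E'
from h import *
s=robot.read_state();w=cam("wrist")
cv2.imwrite("pics/z30.png",cv2.resize(w["img"][130:280,200:320],None,fx=5,fy=4,interpolation=cv2.INTER_CUBIC))
E
```

```text
38.45 [0.4374 0.1663 0.1023] [ 3.1415e+00  7.0000e-04 -2.8694e+00] 0.0253 F [-0.43  1.06  0.23] T [ 0.01  0.04 -0.04]
polar 0.0879 -164.71 yaw -164.41 stand -0.0879 -0.0001 Fx -0.14
```

View pics/z30.png

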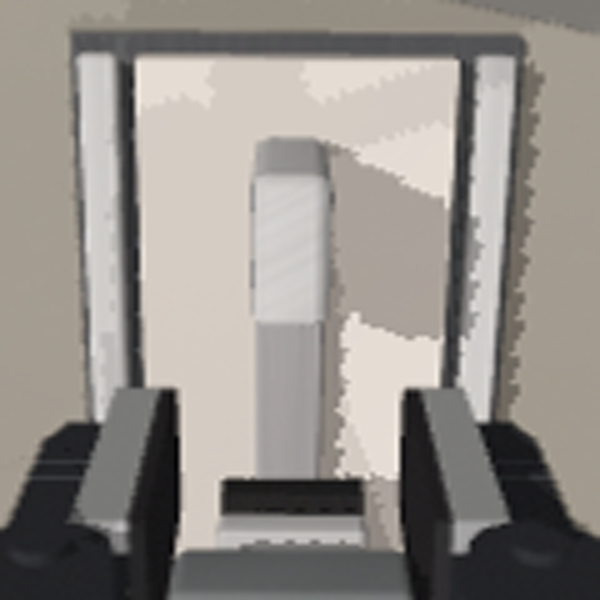

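jog_arm --gripper '[0.7,0.7,0.7,0.7,0.7,0.8,0.9,1.0,1.0,1.0]' --pt "0 0 0.03" --pt "0 0 0.07" --pt "0 0 0.105" --pt "0 0 0.117" --pt "0 0 0.12" --pt "0 0 0.12" --pt "0 0 0.12" --pt "0 0 0.12" --pt "0 0 0.12" --pt "0 0 0.12" --spin '[0.003,0.003,0.003,0.003,0.003,0.003,0.003,0.003,0.003,0.003]'

```text
t: 39.5
eef_pos: [0.439, 0.1672, -0.0165]
tool_rot: [3.142, 0.003, -2.879]
contact_force: [0.4, -0.8, 1.3]
opening: 0.0134
```

```bash
python3 st.py
```

```text
39.5 [ 0.439   0.1672 -0.0165] [ 3.1415e+00  2.8000e-03 -2.8786e+00] 0.0134 F [ 0.39 -0.83  1.34] T [-0.14 -0.16 -0.13]
polar 0.0861 -164.98 yaw -164.93 stand -0.0861 0.0003 Fx 0.16
```

jog_arm --gripper '[1.0,1.0,1.0,1.0,1.0,1.0,1.0,1.0,1.0,1.0]' --pt "0.001 0 0" --pt "0.002 0 0" --pt "0.003 0 0" --pt "0.0035 0 0" --pt "0.004 0 0" --pt "0.0044 0 0" --pt "0.0048 0 0" --pt "0.0052 0 0" --pt "0.0055 0 0" --pt "0.0055 0 0" --spin '[0,0,0,0,0,0,0,0,0,0]'

```text
t: 40.5
eef_pos: [0.4352, 0.1663, -0.0165]
tool_rot: [3.141, 0.006, -2.878]
contact_force: [5.7, 0.8, -1.5]
opening: 0.0129
```

```bash
python3 st.py; python3 -c "
from h import *
ux=np.array([.9648,.263])
for i in range(3): cam('scene'); s=robot.read_state(); print(s['contact_force'].round(2),s['contact_force'][:2]@ux)"
```

```text
40.5 [ 0.4352  0.1663 -0.0165] [ 3.1413  0.0057 -2.8783] 0.0129 F [ 5.75  0.79 -1.5 ] T [ 0.11 -0.7  -0.02]
polar 0.0901 -165.1 yaw -164.91 stand -0.0901 0.0005 Fx 5.75
[ 5.77  2.01 -1.34] 6.100506812717123
[ 5.81  1.72 -1.26] 6.057502510229776
[ 5.68  2.11 -2.21] 6.032138746121028
```

jog_arm --gripper '[1.0,1.0,1.0,1.0,1.0,1.0,1.0,1.0,1.0,1.0]' --pt "0.0004 0 0" --pt "0.0008 0 0" --pt "0.0012 0 0" --pt "0.0016 0 0" --pt "0.002 0 0" --pt "0.0024 0 0" --pt "0.0028 0 0" --pt "0.0032 0 0" --pt "0.0036 0 0" --pt "0.004 0 0" --spin '[0,0,0,0,0,0,0,0,0,0]'

```text
t: 41.65
eef_pos: [0.4314, 0.1653, -0.0165]
tool_rot: [3.141, 0.006, -2.878]
contact_force: [6.2, 1.2, -2.1]
opening: 0.0133
```

```bash
python3 st.py
```

```text
41.65 [ 0.4314  0.1653 -0.0165] [ 3.1412  0.0057 -2.8783] 0.0133 F [ 6.23  1.19 -2.08] T [ 0.14 -0.64  0.07]
polar 0.094 -165.09 yaw -164.91 stand -0.094 0.0006 Fx 6.32
```

jog_arm --gripper '[1.0,1.0,1.0,1.0,1.0,1.0,1.0,1.0,1.0,1.0]' --pt "0.0004 0 0" --pt "0.0008 0 0" --pt "0.0012 0 0" --pt "0.0016 0 0" --pt "0.002 0 0" --pt "0.0023 0 0" --pt "0.0023 0 0" --pt "0.0023 0 0" --pt "0.0023 0 0" --pt "0.0023 0 0" --spin '[0,0,0,0,0,0,0,0,0,0]'

```text
t: 42.65
eef_pos: [0.4291, 0.1647, -0.0165]
tool_rot: [3.141, 0.006, -2.878]
contact_force: [5.3, 1.3, -1.5]
opening: 0.0131
```

```bash
python3 st.py
```

```text
42.65 [ 0.4291  0.1647 -0.0165] [ 3.1412  0.0056 -2.8783] 0.0131 F [ 5.29  1.32 -1.53] T [ 0.18 -0.65  0.02]
polar 0.0964 -165.09 yaw -164.91 stand -0.0964 0.0006 Fx 5.45
```

jog_arm --gripper '[1.0,1.0,1.0,1.0,0.85,0.7,0.7,0.7,0.7,0.7]' --pt "-0.0013 0 0.0" --pt "-0.0025 0 0" --pt "-0.0025 0 0" --pt "-0.0025 0 0" --pt "-0.0025 0 0" --pt "-0.0025 0 0" --pt "-0.0025 0 0" --pt "-0.0025 0 -0.03" --pt "-0.0025 0 -0.07" --pt "-0.0025 0 -0.11" --spin '[0,0,0,0,0,0,0,0,0,0]'

```text
t: 43.65
eef_pos: [0.427, 0.1639, 0.0923]
tool_rot: [-3.141, -0.004, -2.878]
contact_force: [0.3, 0.1, -1.3]
opening: 0.0258
```

```bash
python3 st.py;  python3 - <<'E'
from h import *
s=robot.read_state();w=cam("wrist")
cv2.imwrite("pics/z36.png",cv2.resize(w["img"][130:280,200:320],None,fx=5,fy=4,interpolation=cv2.INTER_CUBIC))
R=Ro.from_euler("xyz",s["tool_rot"]).as_matrix();p=s["eef_pos"]
for v in (165,170,175,200,205,210): print(v,(R.T@(bp(w,[(258.5,v)],.0535)[0]-p)).round(4))
d=cam("scene")["img"][140:230,180:270]
cv2.imwrite("pics/s36.png",cv2.resize(d,None,fx=5,fy=5,interpolation=cv2.INTER_CUBIC))
E
```

```text
43.65 [0.427  0.1639 0.0923] [-3.1415 -0.0036 -2.8783] 0.0258 F [ 0.28  0.09 -1.31] T [ 0.05 -0.03  0.  ]
polar 0.0986 -164.94 yaw -164.91 stand -0.0986 0.0003 Fx 0.3
165 [0.028  0.0002 0.0389]
170 [0.0238 0.0002 0.0389]
175 [0.0195 0.0002 0.0389]
200 [-0.0023  0.0002  0.0388]
205 [-0.0069  0.0002  0.0388]
210 [-0.0115  0.0003  0.0388]
```

View pics/z36.png

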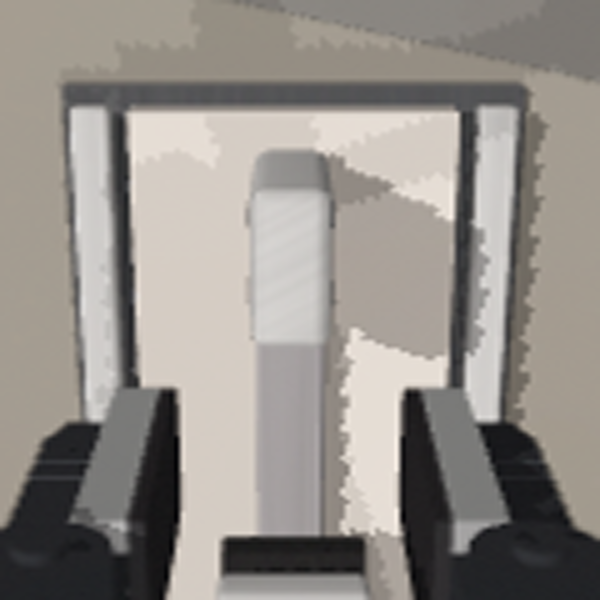

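View pics/s36.png

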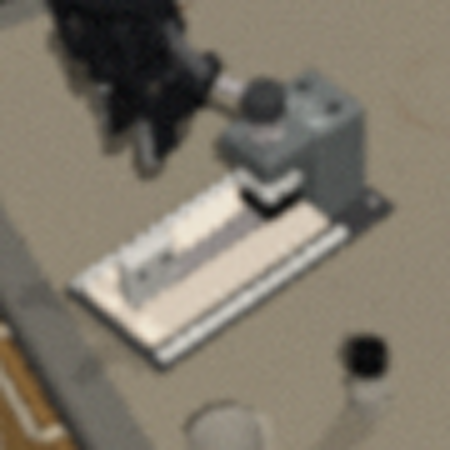

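jog_arm --gripper '[0.7,0.7,0.7,0.7,0.7,0.7,0.7,0.7,0.7,0.7]' --pt "0 0 -0.03" --pt "0 0 -0.06" --pt "0 0 -0.09" --pt "0 0 -0.1" --pt "0 0 -0.1" --pt "0 0 -0.1" --pt "0 0 -0.1" --pt "0 0 -0.1" --pt "0 0 -0.1" --pt "0 0 -0.1" --spin '[0,0,0,0,0,0,0,0,0,0]'

```text
t: 44.75
eef_pos: [0.4283, 0.1642, 0.1917]
tool_rot: [-3.141, -0.001, -2.878]
contact_force: [0.4, 0.3, 0.7]
opening: 0.0257
```

```bash
python3 st.py;  python3 - <<'E'
from h import *
w=cam("wrist","w37.png")
E
```

```text
44.75 [0.4283 0.1642 0.1917] [-3.1415e+00 -1.1000e-03 -2.8783e+00] 0.0257 F [0.39 0.35 0.75] T [ 0.   -0.05  0.02]
polar 0.0972 -164.94 yaw -164.92 stand -0.0972 0.0003 Fx 0.47
```

View pics/w37.png

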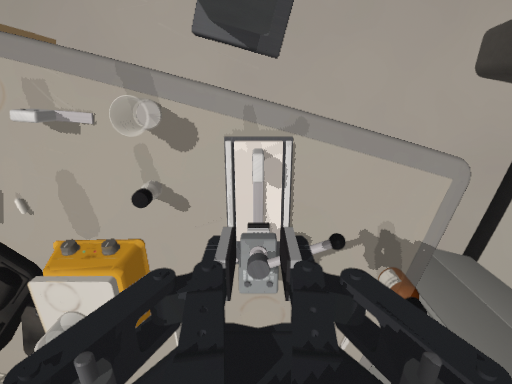

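The picture shows the feeler straight on the bed (block about (258,165)), its blade under the foot, the lever free, and the beaker, vial, short feeler and bottle undisturbed.

```bash
python3 -c "
from station import robot
print(robot.close_job())"
```

```text
the job is handed in; nothing more can be done
None
```

The gap is set. The long feeler lies flat on the bed, nipped, and drawn back about 15 to 16 mm from the column. The gripper is open and well clear, and I handed the job in at about 45 s.

**What I did:** I swung the lever clockwise to about 0.70 rad and slid the blade in until it met the column. I then swung back until the foot nipped the blade. The first draw took 8 to 9 N, so I eased the lever about 0.065 rad and drew the blade back again.

**Last checks:**
- **Drag:** the last pulls read 5.5 to 6.3 N, with sensor noise of about 0.5 N.
- **Draw-back:** arm travel gave about 15.3 mm and the camera about 15.8 mm.
- **Surroundings:** the last wrist picture shows the short feeler, vial, beaker and bottle undisturbed. The timer and stopper were out of that view, but I worked nowhere near them after picking up the feeler.

**What went wrong or disagreed:**
- **Finger length:** the fingertips sit about 35 to 40 mm behind the reported tool point. My first lever swing therefore passed over the bar without moving it.
- **Yoke contact:** on the first approach I lowered the blade tip onto the edge of the yoke, at about 8 N. That tilted the feeler in the grip, so I set it down on the bench beside the stand, let it drop flat, and gripped it again.
- **Foot contact:** on the next try the tip briefly touched the raised foot, and I backed off.
- **Column push:** meeting the column gave about 15 N along the blade and 21 N upward, which I relieved at once.

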